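# Clamp a pile of panel blanks with the nut driver that fits

### The arm

A 6-joint arm with a two-finger parallel gripper is mounted at the origin on a cart in front of the work surface, level with it; the furniture and walls round the work are solid. World frame = base frame: x ahead of the robot, y to its left, z up, the work surface at z = 0. Lengths are in m, angles in rad, forces in N, time in s.
With the tool pointing down it reaches from about 0.375 to 0.925 m from the base axis. Payload 5.7 kg.
Tool frame: the origin (TCP) lies midway between the tips of the shut fingers; the grasp point (between the pads) lies manip.grip_point_offset behind it (manip.grip_point_offset is the distance from the TCP to the grasp point, in m); z points along the fingers, x is the direction in which the jaws open and shut, and the axes are right-handed (so a half turn about z gives the same grasp; the last joint's range is limited). The gripper opens to 88 mm and grips with 3 to 60 N. Pads are 20 mm wide; open, the fingers measure 115 mm over their backs; the gripper's body (75 mm by 178 mm) begins 61 mm behind the grasp point.
Start: joints at [-1.327, 0.359, 1.51, -0, 1.272, -0.115], TCP at [0.211, -0.562, 0.223] pointing down, gripper open.
Joint ranges: [-2.97, 2.97], [-1.01, 2.36], [0.21, 2.38], [-0.96, 4.11], [0.2, 2.71], [-2.98, 2.98]. Speed limits (rad/s): [2.39, 2.39, 3.14, 3.14, 3.14, 3.14].

### API

Orientations are given as a unit quaternion [x, y, z, w].
In Python, from cell import manip gives the robot as it stands. The module is installed in compiled form; this text tells all that it offers. Calls block until the motion is done:
- manip.reach(position, orientation): joint-space move of the TCP to a pose.
- manip.move_straight(position, rot=None, vel=0.15, threshold=None): straight line of the TCP; rot=None keeps the orientation; vel is the mean speed in m/s. With threshold (N) it stops when the force on the tool has changed by that much, and returns True; else False.
- manip.set_joints(angles): joint-space move.
- manip.command_gripper(opening): opening from 0.0 (shut) to 1.0 (fully open); the grip force is fixed at half the most; returns when the fingers have stopped.
- manip.pause(seconds).
- manip.solve_ik(position, orientation): joint angles nearest the present ones, or None.
- manip.state(): the state.
- manip.snapshot(name): name is "scene" or "top"; returns the picture (420x560x3 uint8, red, green, blue); there is no depth.
- manip.calibration(name): a dict with "fx", "fy", "cx", "cy" (pixels), "world_to_cam" (4x4, takes a point from world to camera coordinates). Camera axes: x right, y down, z forward; pixel columns grow to the right and rows downward; lengths in m; the calibration is good to about 2 mm. A picture is of the moment at which its call begins. calibration takes no time and is no camera call.
A pose or a line that the arm cannot do raises manip.MotionError and nothing moves.
- manip.close_job(): hands the job in, once; it reports no verdict.
Trained networks look in the newest picture that a camera, given by its name, has taken for a name from the list of things; names that differ only in an ending like _2 or _b are one class to them, and where a whole thing is asked for, a point or a joint stands for the part that bears it (a point fixed in the world has none). Each returns a list of dicts, best first, with "conf" (0 to 1); they miss things now and then, are a little off and sometimes report something else, mostly with a low value. They report only what shows in the picture. A call takes as long as a camera call. They do not tell look-alikes from the thing itself.
- manip.recognise(camera, target): "position" ([x, y, z] in m, in world coordinates, good to about 4 mm: the middle of the surface that is visible of it).
The state is a dict: "t": time; "joints": joint angles; "joint_vel": joint speeds; "tau": joint torques, N m; "position": TCP position; "eef_rot": TCP orientation; "wrist_force": force on the tool from outside, world axes, zero at the start; "torque": the same for the moment, N m; "width": opening from 0.0 (shut) to 1.0 (fully open).
Only numpy, scipy, OpenCV 4.12 (cv2) and the standard library are available. Lean on these libraries where they do the work, as an engineer would, in place of code of your own. Each camera call takes 0.05 s, during which the arm holds its last target.

### The job

Lay the loose panel blank squarely on top of the two that already lie between the pins of the stacking fixture. Then try the nut drivers from the tray on the fixture's hex nut until you find the one that fits, standing any that does not fit back on a free post of the tray. With the fitting driver fully down on the nut, turn the nut clockwise until its eccentric disc presses the whole pile firmly against the pins, and finish like that: the driver still in the gripper, seated on the nut, holding the clamp tight.

Things in the scene. Friction and masses are not known exactly. Their poses are not given: they have to be found in the camera images.
- fixture: stacking fixture, fixed: grey base plate 96 mm (x) by 164 mm (y), 10 mm thick, three 8 mm steel dowel pins standing 26 mm out of it: two stop the pile's +y edge (20 mm either side of its middle), one the +x edge (28 mm toward -y of its middle); the middles of the +x and -x edges are free for fingers. The clamp with the hex nut stands at the -y end. Origin: centre of the underside; z up
- nest (a point): on the fixture's top (10 mm above the bench), centre of the place for the pile: a panel against all three pins has its centre over it and its axes parallel to the fixture's (+x and +y: toward the pins). With the clamp open, such a panel has 4 to 6 mm of room toward the disc (-y)
- clamp_cam: clamp: dark steel disc, 52 mm diameter, 20 mm high, mounted 5 mm off-centre on a vertical pivot; fixed on it, on the pivot axis, a steel hex nut 24 mm across flats, 14 mm high, chamfered on top. Origin: on the axis at the nut's foot (disc top, 30 mm above the bench); a seated driver's mouth is 1 mm above it; z up; two opposite nut corners lie on its x axis, which turns with the nut
- cam_pivot (a joint): angle of nut and disc, rad, grows as the nut turns clockwise seen from above; -0.4 to 2.0. Starts open, -0.2 to 0.2; the disc meets panels lying against the pins at about 1.1, and 0.1 to 0.3 more presses them firmly. The pivot is stiff (0.12 N m) and stays where it is left
- panel_c: aluminium panel blank, 60 mm (x) by 80 mm (y), 6 mm thick, five holes, 75 g. Origin: centre of the underside; z up; the loose one, lying flat on the bench to the left of the fixture
- panel_a: aluminium panel blank, 60 mm (x) by 80 mm (y), 6 mm thick, five holes, 75 g. Origin: centre of the underside; z up; lowest panel of the pile in the fixture, loose
- panel_b: aluminium panel blank, 60 mm (x) by 80 mm (y), 6 mm thick, five holes, 75 g. Origin: centre of the underside; z up; second panel of the pile in the fixture, lying on the first, loose
- tray: grey tray, fixed to the bench, 236 mm (x) by 62 mm (y), 8 mm thick, with three round steel posts of 12 mm diameter, 10 mm high, 80 mm apart along its x. Three nut drivers stand on them, in changing order: one too small for the nut (stops on top of it), one that fits (1.5 mm play across flats), one too large (goes down over the nut but slips round it). Origin: centre of the underside; z up
- post_0 (a point): foot of the tray's post 0, on the tray's top 8 mm above the bench; the mouth centre of a driver standing there lies here
- post_1 (a point): foot of the tray's post 1, on the tray's top 8 mm above the bench; the mouth centre of a driver standing there lies here
- post_2 (a point): foot of the tray's post 2, on the tray's top 8 mm above the bench; the mouth centre of a driver standing there lies here
- driver_p: nut driver, mouth down on a tray post (any post); all three look alike: steel sleeve 42 mm diameter, 34 mm high, neck, black wing handle 16 mm thick (x), 46 mm wide (y), 59 to 95 mm above the mouth; 0.25 kg. In the mouth a hexagonal opening 13 mm deep with a 2 mm lead-in (size not told), two corners on the x axis. Origin: mouth centre; z up
- driver_q: second nut driver, same outside, axes and origin as driver_p; stands on a tray post like the others; its opening is not told either
- driver_r: third nut driver, same outside, axes and origin as driver_p; stands on a tray post like the others; its opening is not told either
- screwdriver_blue: blue-handled screwdriver, 139 mm long, lying on the bench; not part of the job, leave it alone. Origin: centre of the underside
- marker: black and red felt marker, 131 mm long, lying on the bench; not part of the job, leave it alone. Origin: centre of the underside
- caliper: closed steel caliper, 164 mm long, lying flat; not part of the job, leave it alone. Origin: centre of the underside
- tweezers_b: black tweezers, 125 mm long, lying on the bench; not part of the job, leave it alone. Origin: centre of the underside
- wick_spool: small flat spool of copper braid, 38 mm across, 12 mm high; not part of the job, leave it alone. Origin: centre of the underside
Mind the look-alikes: they are no part of the job. What is shaped like the panel_b but brown or turquoise is not meant.

How it is judged:
By the outcome, as a careful person would: the job done as asked, in the order asked, and still so for the second after the job is handed in, while the arm keeps its last pose, push and grip.
It also fails if it takes over 72 s, if anything falls off the work surface, if the arm or the gripper's body presses on something with over 40 N, if the wrist force passes 120 N, or if a joint passes its speed limit or range.

## Working session

There is one attempt and no reset: what is moved stays moved. The work goes in short steps, each a Python script; the robot and the scene stay as the last script left them, time stands still between calls to the robot, and variables do not carry over. Pictures are saved under pics/ and viewed, and the job is handed in when it is done.

```bash
mkdir -p pics; ls; cat > h.py <<'E'
import numpy as np, cv2
from cell import manip
def save(img,name,crop=None,scale=1):
    if crop is not None:
        u0,v0,u1,v1=crop; img=img[v0:v1,u0:u1]
    img=cv2.resize(img,None,fx=scale,fy=scale,interpolation=cv2.INTER_CUBIC)
    cv2.imwrite('pics/'+name+'.png',img[:,:,::-1])
def px(cam,p):
    c=manip.calibration(cam);q=np.array(c['world_to_cam'])@np.r_[p,1]
    return np.array([c['fx']*q[0]/q[2]+c['cx'],c['fy']*q[1]/q[2]+c['cy']])
def ray(cam,u,v,z):
    c=manip.calibration(cam);M=np.linalg.inv(np.array(c['world_to_cam']))
    d=M[:3,:3]@np.array([(u-c['cx'])/c['fx'],(v-c['cy'])/c['fy'],1]);o=M[:3,3]
    return o+d*(z-o[2])/d[2]
E
python3 - <<'E'
from h import *
for n in('scene','top'):
    im=manip.snapshot(n);save(im,n+'0');np.save(n+'0.npy',im)
    c=manip.calibration(n);M=np.linalg.inv(np.array(c['world_to_cam']));print(n,c['fx'],M.round(3).tolist())
for t in ['fixture','clamp_cam','panel_c','tray','driver_p']:
  for n in('scene','top'):
    for r in manip.recognise(n,t): print(t,n,round(r['conf'],2),np.round(r['position'],3),px(n,r['position']).round(0))
s=manip.state();print(s['t'],s['wrist_force'],manip.grip_point_offset,s['eef_rot'])
E
```

```text
pics
scene 385.84437248317295 [[-0.787, -0.406, 0.464, 0.064], [-0.617, 0.527, -0.585, 0.715], [-0.007, -0.747, -0.665, 0.694], [0.0, 0.0, 0.0, 1.0]]
top 495.0348188541696 [[0.027, -0.985, 0.171, 0.267], [-1.0, -0.029, -0.012, 0.164], [0.016, -0.171, -0.985, 1.397], [0.0, 0.0, 0.0, 1.0]]
fixture scene 0.74 [0.462 0.076 0.009] [312. 213.]
fixture scene 0.7 [ 0.511 -0.169  0.009] [344. 163.]
fixture top 0.67 [0.465 0.055 0.009] [310. 215.]
clamp_cam scene 0.86 [0.46  0.046 0.032] [320. 200.]
clamp_cam top 0.83 [0.46  0.038 0.033] [317. 216.]
panel_c scene 0.91 [0.433 0.308 0.007] [264. 274.]
panel_c scene 0.89 [0.478 0.102 0.021] [302. 212.]
panel_c scene 0.84 [0.663 0.495 0.01 ] [131. 276.]
panel_c scene 0.78 [0.527 0.538 0.007] [155. 323.]
panel_c scene 0.62 [0.456 0.114 0.014] [306. 220.]
panel_c scene 0.32 [ 0.446 -0.185  0.05 ] [368. 157.]
panel_c top 0.97 [0.432 0.307 0.007] [220. 224.]
panel_c top 0.9 [0.527 0.536 0.007] [141. 189.]
panel_c top 0.9 [0.666 0.49  0.006] [161. 143.]
panel_c top 0.74 [0.486 0.102 0.023] [293. 207.]
tray scene 0.93 [ 0.511 -0.169  0.006] [344. 164.]
tray top 0.71 [ 0.512 -0.174  0.012] [390. 201.]
driver_p scene 0.83 [ 0.524 -0.166  0.045] [341. 153.]
driver_p scene 0.72 [ 0.446 -0.186  0.05 ] [368. 157.]
driver_p scene 0.65 [ 0.602 -0.149  0.049] [317. 145.]
driver_p top 0.74 [ 0.451 -0.189  0.048] [399. 221.]
driver_p top 0.6 [ 0.516 -0.174  0.008] [390. 200.]
driver_p top 0.5 [ 0.526 -0.172  0.046] [393. 194.]
0.6 [ 0.31306968 -0.0707472   0.16126261] 0.0187 [ 8.21932996e-01 -5.69584189e-01 -2.66673851e-05 -3.29135476e-05]
```

View pics/scene0.png

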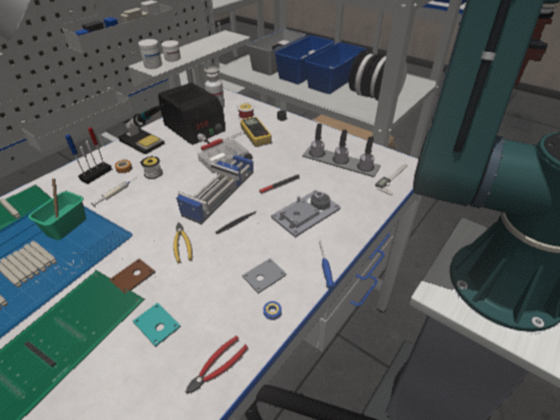

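View pics/top0.png

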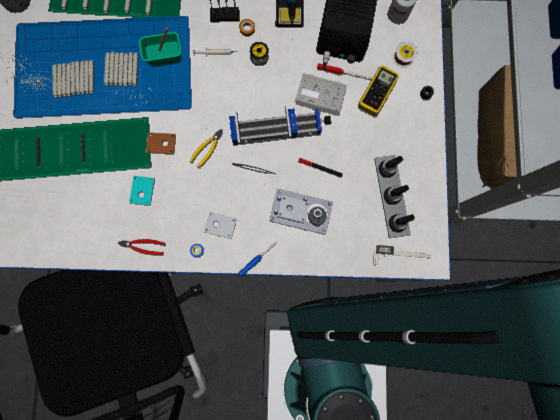

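```bash
python3 - <<'E'
from h import *
a=np.load('top0.npy');save(a,'t_fix',(180,165,340,265),5)
save(a,'t_tray',(340,140,450,250),5)
b=np.load('scene0.npy');save(b,'s_fix',(230,160,370,310),4)
save(b,'s_tray',(290,110,400,200),6)
save(a,'t_left',(110,115,270,245),4)
E
```

```text
(no output)
```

Candidates for the panel, by pixel in the top picture:
- The grey panel at (220,224), left of the fixture, is the one I choose.
- The turquoise look-alike is at (141,189) and the brown one at (161,143).
- The panels already in the pile are at about (293,207).

The tray and its three drivers are at about (390,200). The fixture's clamp is at (317,216).

View pics/t_fix.png

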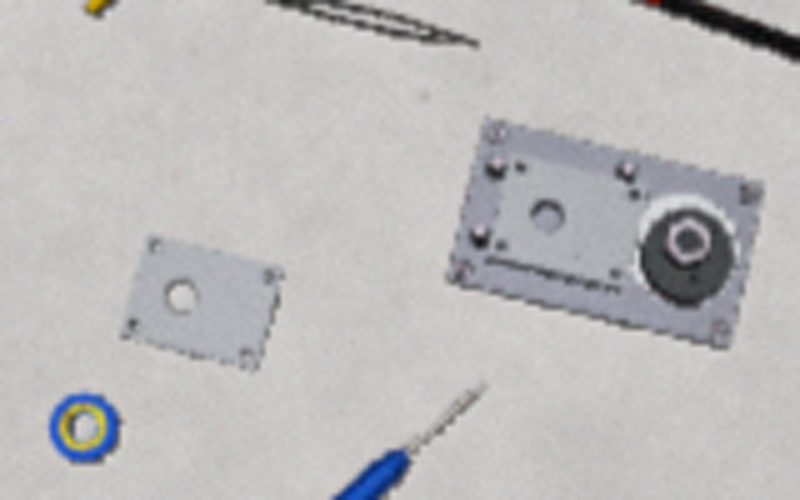

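View pics/s_fix.png

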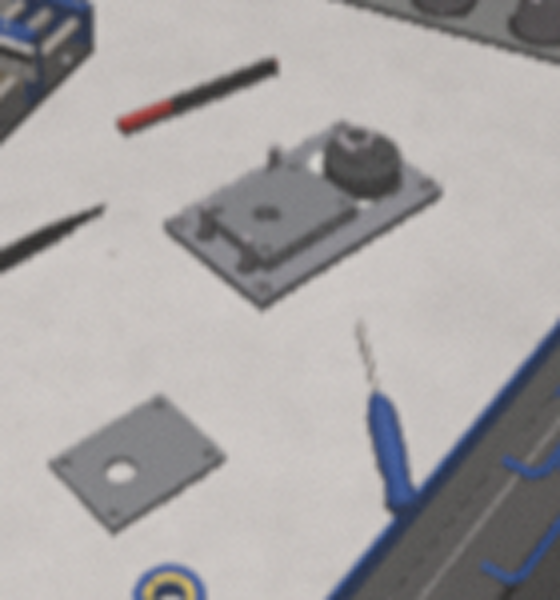

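View pics/t_tray.png

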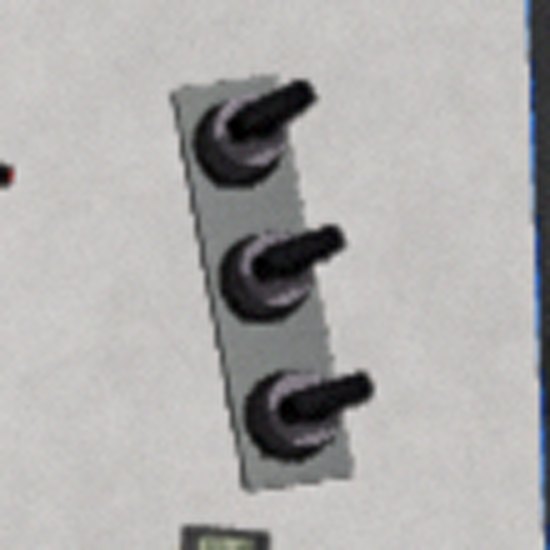

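View pics/s_tray.png

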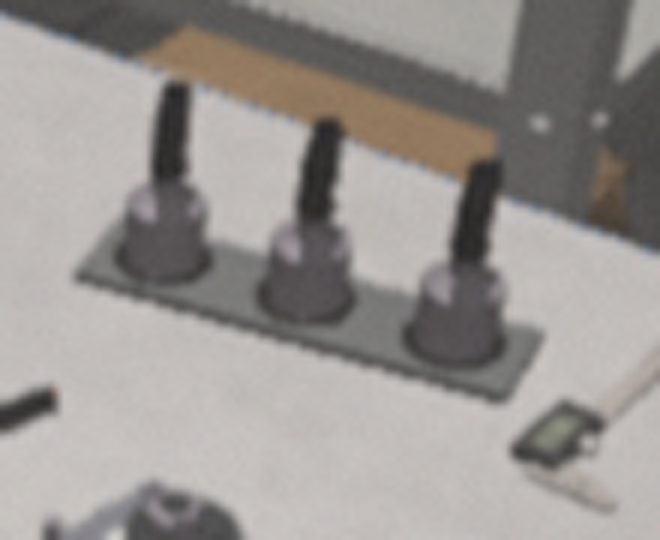

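```bash
cat >> h.py <<'E'
from scipy.optimize import minimize
from scipy.ndimage import map_coordinates, gaussian_filter
def gmag(im,s=0.8):
    g=np.zeros(im.shape[:2])
    for k in range(3):
        f=gaussian_filter(im[:,:,k].astype(float),s)
        gy,gx=np.gradient(f); g+=np.hypot(gx,gy)
    return g
def edges(w,h,z,c=(0,0),n=60):
    a=np.linspace(-.5,.5,n);o=[]
    for s in(-.5,.5):
        o.append(np.c_[a*w,np.full(n,s*h)]);o.append(np.c_[np.full(n,s*w),a*h])
    P=np.vstack(o)+np.array(c);return np.c_[P,np.full(len(P),z)]
def pxs(cam,P):
    c=manip.calibration(cam);q=np.c_[P,np.ones(len(P))]@np.array(c['world_to_cam']).T
    return c['fx']*q[:,0]/q[:,2]+c['cx'],c['fy']*q[:,1]/q[:,2]+c['cy']
def place(P,x,y,t):
    c,s=np.cos(t),np.sin(t)
    return np.c_[x+c*P[:,0]-s*P[:,1],y+s*P[:,0]+c*P[:,1],P[:,2]]
def fit(cams,ims,P,x0,rng=0.006,ryaw=0.12,s=0.8):
    G=[gmag(i,s) for i in ims]
    def f(p):
        v=0
        for c,g in zip(cams,G):
            u,w=pxs(c,place(P,*p)); v-=np.mean(np.sqrt(map_coordinates(g,[w,u],order=1,mode='nearest')))
        return v
    best=None
    for dx in np.linspace(-rng,rng,5):
        for dy in np.linspace(-rng,rng,5):
            for dt in np.linspace(-ryaw,ryaw,5):
                p=np.array(x0)+[dx,dy,dt];v=f(p)
                if best is None or v<best[0]:best=(v,p)
    p=best[1]
    for sc in(1,.3):
        r=minimize(f,p,method='Nelder-Mead',options=dict(initial_simplex=p+sc*np.array([[0,0,0],[.003,0,0],[0,.003,0],[0,0,.04]]),xatol=1e-5,fatol=1e-5));p=r.x
    return p,r.fun
E
python3 - <<'E'
from h import *
T=np.load('top0.npy');S=np.load('scene0.npy')
C=np.array([(485,118),(447,283),(728,348),(765,182)])/5+[180,165]
W=np.array([ray('top',*c,.01) for c in C]);print(W.round(4).tolist())
m=W.mean(0);d=W[1]-W[2];th=np.arctan2(d[1],d[0])-np.pi/2;print('fix',m,th)
objs={'fixture':(edges(.096,.164,.01),[m[0],m[1],th])}
C=np.array([(147,237),(122,336),(256,372),(282,272)])/5+[180,165]
W=np.array([ray('top',*c,.006) for c in C]);m=W.mean(0);d=W[1]-W[2];th=np.arctan2(d[1],d[0])-np.pi/2;print('panel',m,th)
objs['panel_c']=(edges(.06,.08,.006),[m[0],m[1],th])
C=np.array([(170,92),(275,75),(353,473),(245,490)])/5+[340,140]
W=np.array([ray('top',*c,.008) for c in C]);m=W.mean(0);d=W[0]-W[3];th=np.arctan2(d[1],d[0]);print('tray',m,th)
objs['tray']=(edges(.236,.062,.008),[m[0],m[1],th])
for k,(P,x0) in objs.items():
    for cams,ims in ((['top'],[T]),(['scene'],[S]),(['top','scene'],[T,S])):
        p,v=fit(cams,ims,P,x0);print(k,cams,p.round(4),round(v,2))
for n,(u,v) in {'pin+y,+x':(495,163),'pin+y-x':(480,231),'pin+x':(627,165)}.items():
    print(n,ray('top',u/5+180,v/5+165,.036).round(4))
print('nut',ray('top',687/5+180,240/5+165,.044).round(4))
print('disc',ray('top',686/5+180,257/5+165,.03).round(4))
E
```

```text
[[0.5391, 0.1496, 0.01], [0.4436, 0.1685, 0.01], [0.4114, 0.0094, 0.01], [0.5067, -0.0108, 0.01]]
fix [0.47520189 0.07918132 0.01      ] -0.20012123036363905
panel [0.42821951 0.30639867 0.006     ] -0.23390443178139053
tray [ 0.52786946 -0.18015605  0.008     ] 0.17581905472105566
fixture ['top'] [ 0.4749  0.0806 -0.2086] -7.3
fixture ['scene'] [ 0.4749  0.0861 -0.2039] -7.96
fixture ['top', 'scene'] [ 0.4744  0.0804 -0.2064] -14.4
panel_c ['top'] [ 0.4292  0.3063 -0.2262] -5.83
panel_c ['scene'] [ 0.4314  0.3103 -0.2256] -8.18
panel_c ['top', 'scene'] [ 0.4308  0.3098 -0.2219] -13.39
tray ['top'] [ 0.5283 -0.1782  0.1731] -8.77Traceback (most recent call last):
  File "<stdin>", line 15, in <module>
  File "h.py", line 45, in fit
    p=np.array(x0)+[dx,dy,dt];v=f(p)
                                ~^^^
  File "h.py", line 39, in f
    u,w=pxs(c,place(P,*p)); v-=np.mean(np.sqrt(map_coordinates(g,[w,u],order=1,mode='nearest')))
        ~~~^^^^^^^^^^^^^^^
  File "h.py", line 29, in pxs
    c=manip.calibration(cam);q=np.c_[P,np.ones(len(P))]@np.array(c['world_to_cam']).T
ValueError: time passes only in moves, steps and waits
```

```bash
python3 - <<'E'
s=open('h.py').read()
s=s.replace("def px(","import os,pickle\nif not os.path.exists('cal.pkl'): pickle.dump({n:dict(manip.calibration(n)) for n in('scene','top')},open('cal.pkl','wb'))\nCAL=pickle.load(open('cal.pkl','rb'))\ndef px(").replace("c=manip.calibration(cam)","c=CAL[cam]")
open('h.py','w').write(s)
E
cat > f1.py <<'E'
from h import *
T=np.load('top0.npy');S=np.load('scene0.npy')
P=edges(.236,.062,.008);x0=[.5279,-.1802,.176]
for cams,ims in ((['top'],[T]),(['scene'],[S]),(['top','scene'],[T,S])):
    p,v=fit(cams,ims,P,x0);print('tray',cams,p.round(4),round(v,2))
for n,(u,v) in {'pin+y,+x':(495,163),'pin+y-x':(480,231),'pin+x':(627,165)}.items():
    print(n,ray('top',u/5+180,v/5+165,.036).round(4))
print('nut',ray('top',687/5+180,240/5+165,.044).round(4))
print('disc',ray('top',686/5+180,257/5+165,.03).round(4))
# overlay
I=cv2.resize(T,None,fx=5,fy=5,interpolation=cv2.INTER_CUBIC);J=cv2.resize(S,None,fx=5,fy=5,interpolation=cv2.INTER_CUBIC)
def dr(I,cam,P,col):
    u,v=pxs(cam,P)
    for a,b in zip(u,v): cv2.circle(I,(int(a*5+2),int(b*5+2)),1,col,-1)
for I_,cam,f,pc in((I,'top',(.4749,.0806,-.2086),(.4292,.3063,-.2262)),(J,'scene',(.4749,.0861,-.2039),(.4314,.3103,-.2256))):
    dr(I_,cam,place(edges(.096,.164,.01),*f),(255,0,0));dr(I_,cam,place(edges(.06,.08,.006),*pc),(255,0,0))
cv2.imwrite('pics/ovt.png',I[165*5:265*5,180*5:340*5,::-1]);cv2.imwrite('pics/ovs.png',J[180*5:300*5,235*5:355*5,::-1])
E
python3 f1.py
```

```text
tray ['top'] [ 0.5283 -0.1782  0.1731] -8.77
tray ['scene'] [ 0.5288 -0.1734  0.1699] -7.96
tray ['top', 'scene'] [ 0.5288 -0.1771  0.1723] -16.37
pin+y,+x [0.5085 0.1436 0.036 ]
pin+y-x [0.4699 0.1509 0.036 ]
pin+x [0.5096 0.0698 0.036 ]
nut [0.4671 0.0365 0.044 ]
disc [0.4595 0.0356 0.03  ]
```

View pics/ovt.png

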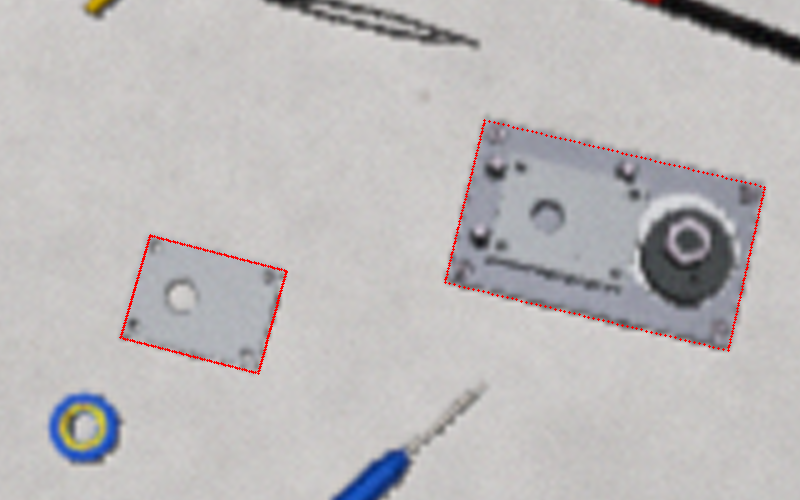

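View pics/ovs.png

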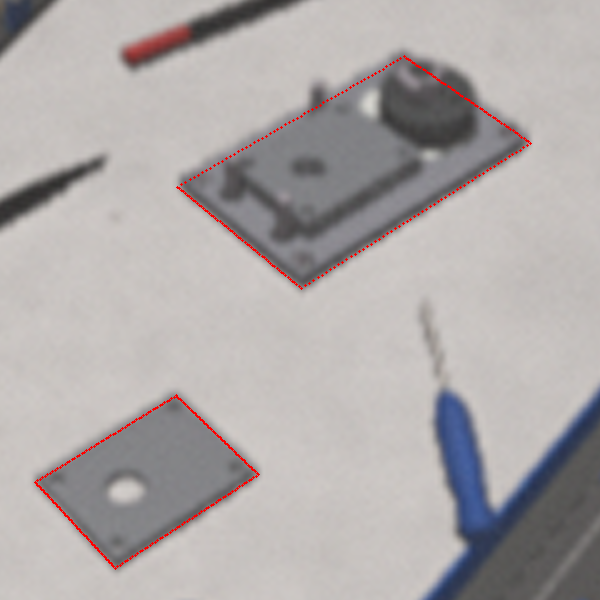

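The overlays sit on the edges of the fixture and panel in both views. The two cameras disagree by about 4 mm in y, so I'll use the mean and then reference by touching the pins. Next I grasp the panel.

```bash
cat >> h.py <<'E'
def Q(yaw): return [float(np.cos(yaw/2)),float(np.sin(yaw/2)),0.,0.]
def st(tag=''):
    s=manip.state();print(tag,'t',round(s['t'],2),'p',np.round(s['position'],4),'F',np.round(s['wrist_force'],1),'M',np.round(s['torque'],2),'w',round(s['width'],3));return s
FX=np.array([.475,.083]);FT=-.206
def fx(x,y,F=None,th=None):
    F=FX if F is None else F;th=FT if th is None else th
    c,s=np.cos(th),np.sin(th);return np.array([F[0]+c*x-s*y,F[1]+s*x+c*y])
E
python3 - <<'E'
from h import *
for nm,p,z in(('panel',(.4303,.3083),.003),('panelhi',(.4303,.3083),.12),('nest',fx(0,24),.02),('clamp',fx(0,-46),.1),('post0',(.45,-.19),.1),('post2',(.607,-.162),.1)):
    for y in (-.226,-.226+np.pi,-.226-np.pi/2,-1.3,-.206-1.4):
        q=manip.solve_ik([*p,z],Q(y));print(nm,round(y,2),None if q is None else np.round(q,2))
E
```

```text
panel -0.23 [ 0.49  0.56  1.86 -0.    0.72  0.72]
panel 2.92 [ 0.49  0.56  1.86 -0.    0.72 -2.42]
panel -1.8 [ 0.49  0.56  1.86 -0.    0.72  2.29]
panel -1.3 [ 0.49  0.56  1.86 -0.    0.72  1.79]
panel -1.61 [ 0.49  0.56  1.86 -0.    0.72  2.1 ]
panelhi -0.23 [ 0.49  0.38  1.78 -0.    0.99  0.72]
panelhi 2.92 [ 0.49  0.38  1.78 -0.    0.99 -2.42]
panelhi -1.8 [ 0.49  0.38  1.78 -0.    0.99  2.29]
panelhi -1.3 [ 0.49  0.38  1.78 -0.    0.99  1.79]
panelhi -1.61 [ 0.49  0.38  1.78 -0.    0.99  2.1 ]
nest -0.23 None
nest 2.92 None
nest -1.8 None
nest -1.3 None
nest -1.61 None
clamp -0.23 None
clamp 2.92 None
clamp -1.8 None
clamp -1.3 None
clamp -1.61 None
post0 -0.23 [-0.54  0.36  1.88 -0.    0.9  -0.32]
post0 2.92 [-0.54  0.36  1.88 -0.    0.9   2.83]
post0 -1.8 [-0.54  0.36  1.88 -0.    0.9   1.26]
post0 -1.3 [-0.54  0.36  1.88 -0.    0.9   0.76]
post0 -1.61 [-0.54  0.36  1.88 -0.    0.9   1.06]
post2 -0.23 [-0.37  0.52  1.57 -0.    1.05 -0.14]
post2 2.92 None
post2 -1.8 [-0.37  0.52  1.57 -0.    1.05  1.43]
post2 -1.3 [-0.37  0.52  1.57 -0.    1.05  0.93]
post2 -1.61 [-0.37  0.52  1.57 -0.    1.05  1.24]
```

```bash
python3 - <<'E'
from h import *
for n in('scene','top'): print(n)
p=(.4303,.3083);y=-.226
manip.reach([*p,.10],Q(y)); st('hover')
np.save('sH.npy',manip.snapshot('scene'));np.save('tH.npy',manip.snapshot('top'))
print('hit',manip.move_straight([*p,.0035],vel=.12,threshold=8));st()
manip.command_gripper(.5);st('closed')
manip.move_straight([*p,.09],vel=.15);st('up')
a=manip.snapshot('top');b=manip.snapshot('scene')
save(a,'up_t',(150,150,310,270),5);save(b,'up_s',(180,130,360,300),4)
E
```

```text
scene
top
hover t 3.77 p [0.4309 0.3079 0.1001] F [-0.3  0.3  1. ] M [-0.12 -0.1  -0.03] w 0.997
hit False
 t 4.83 p [0.4307 0.3085 0.0039] F [-1.3 -0.8  0.1] M [-0.02 -0.03 -0.01] w 1.0
closed t 5.4 p [0.4306 0.3085 0.0038] F [ 0.9 -1.4  3.4] M [-0.04 -0.09 -0.06] w 0.674
up t 6.12 p [0.4296 0.308  0.0894] F [-0.6 -0.2 -1.4] M [-0.02 -0.06  0.02] w 0.673
```

```bash
python3 - <<'E'
from h import *
t=np.load('tH.npy');s=np.load('sH.npy')
a=cv2.resize(t[130:290,130:330],None,fx=3,fy=3);b=cv2.resize(s[130:310,180:360],None,fx=2.67,fy=2.67)
b=b[:480];save(np.hstack([a[:,:400],b[:480,:400]]),'hov')
E
```

```text
(no output)
```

View pics/up_s.png

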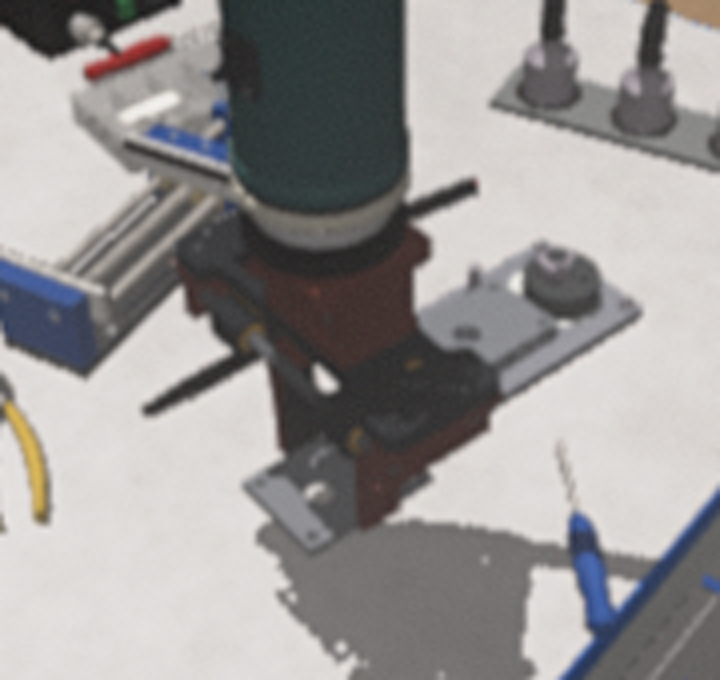

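View pics/hov.png

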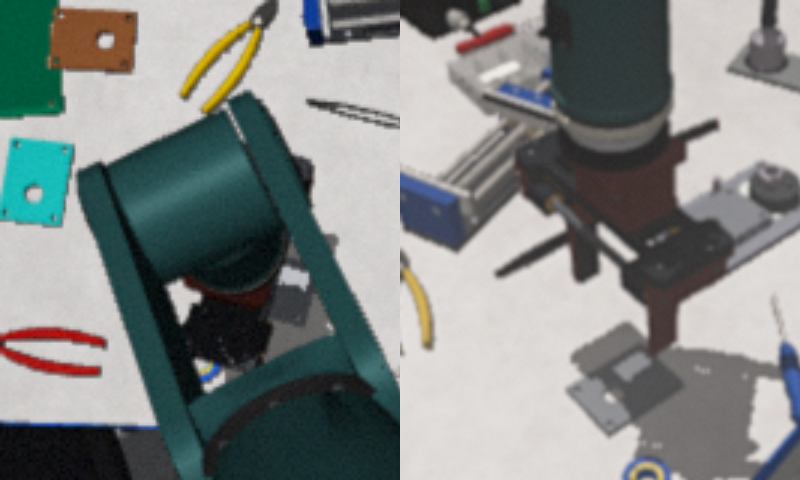

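```bash
python3 - <<'E'
from h import *
y=FT
a=fx(-.003,.021)
manip.reach([*a,.09],Q(y)); st('over')
b=manip.snapshot('scene');save(b,'ov_s',(220,120,400,270),4);np.save('sN.npy',b)
print('hit',manip.move_straight([*a,.0345],vel=.08,threshold=5));s=st('down')
if s['position'][2]<.0365:
    c=fx(-.003,.032)
    print('+y',manip.move_straight([*c,.0345],vel=.02,threshold=4));s=st('ycontact')
    p=np.array(s['position'][:2]);R=np.array([[np.cos(FT),np.sin(FT)],[-np.sin(FT),np.cos(FT)]])
    print('fixture coords',R@(p-FX))
E
```

```text
over t 7.08 p [0.4761 0.1047 0.0897] F [ 0.3  0.  -0.9] M [-0.07 -0.11 -0.03] w 0.669
hit False
down t 7.97 p [0.4766 0.1043 0.0347] F [ 0.3  0.5 -0.9] M [-0.03 -0.06 -0.01] w 0.673
+y True
ycontact t 8.27 p [0.4767 0.1063 0.0346] F [ 0.2 -1.6 -0.5] M [-0.32 -0.09  0.05] w 0.674
fixture coords [-0.00313862  0.02319433]
```

View pics/ov_s.png

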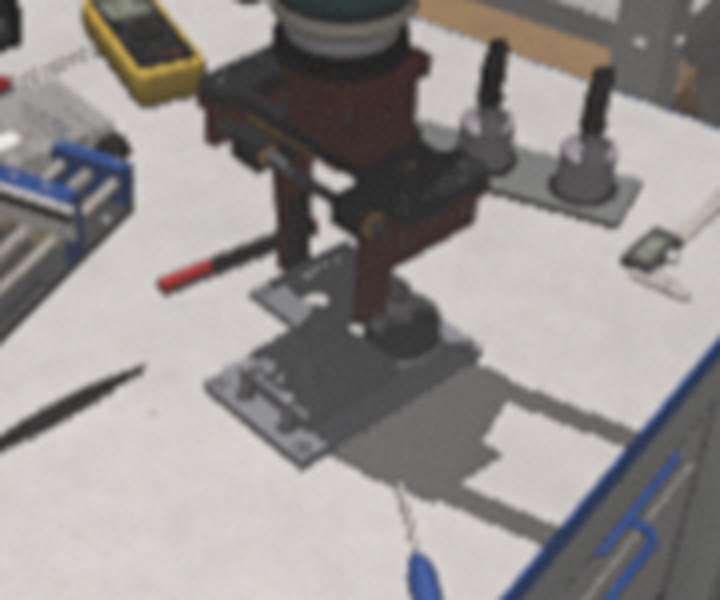

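```bash
cat >> h.py <<'E'
R2=np.array([[np.cos(FT),np.sin(FT)],[-np.sin(FT),np.cos(FT)]])
def tof(p): return R2@(np.array(p[:2])-FX)
E
python3 - <<'E'
from h import *
z=.0345
y0=.0232
manip.move_straight([*fx(-.003,y0-.0015),z],vel=.02);st()
print('+x',manip.move_straight([*fx(.009,y0-.0015),z],vel=.02,threshold=4));s=st();f=tof(s['position']);print('x contact',f)
manip.move_straight([*fx(f[0]-.0012,y0-.0015),z],vel=.02)
print('+y',manip.move_straight([*fx(f[0]-.0012,y0+.006),z],vel=.012,threshold=4));s=st();print('y contact',tof(s['position']))
E
```

```text
t 8.52 p [0.4766 0.1049 0.0346] F [-0.1 -0.5 -0.5] M [-0.02 -0.04 -0.01] w 0.671
+x True
 t 8.98 p [0.4836 0.1031 0.0339] F [-0.3  0.2 -1.8] M [-0.04 -0.1  -0.  ] w 0.671
x contact [0.004277   0.02146852]
+y True
 t 9.57 p [0.4822 0.1051 0.0341] F [-0.5 -0.2 -0.5] M [-0.16 -0.07 -0.01] w 0.672
y contact [0.00247837 0.02313041]
```

```bash
python3 - <<'E'
from h import *
z=.0345
manip.move_straight([*fx(.002,.0215),z],vel=.03)
for th in (3,6):
    print('+x',manip.move_straight([*fx(.012,.0215),z],vel=.012,threshold=th));s=st();print(tof(s['position']))
    a=manip.snapshot('scene');manip.pause(.1);s=st()
    if th==3: manip.move_straight([*fx(.002,.0215),z],vel=.03)
save(a,'xc',(220,120,400,270),4)
E
```

```text
+x True
 t 10.27 p [0.4835 0.1029 0.034 ] F [ 0.8 -1.  -0.7] M [ 0.01 -0.04  0.03] w 0.677
[0.00423242 0.02125873]
 t 10.42 p [0.483  0.1029 0.0337] F [-0.5  0.2 -0.7] M [-0.04 -0.06 -0.  ] w 0.673
+x True
 t 11.19 p [0.4835 0.1027 0.0336] F [-1.2  1.  -1.1] M [-0.06 -0.09 -0.07] w 0.673
[0.00428144 0.02101061]
 t 11.34 p [0.483  0.1027 0.0334] F [-0.4 -0.5 -0.8] M [-0.05 -0.13 -0.04] w 0.668
```

View pics/xc.png

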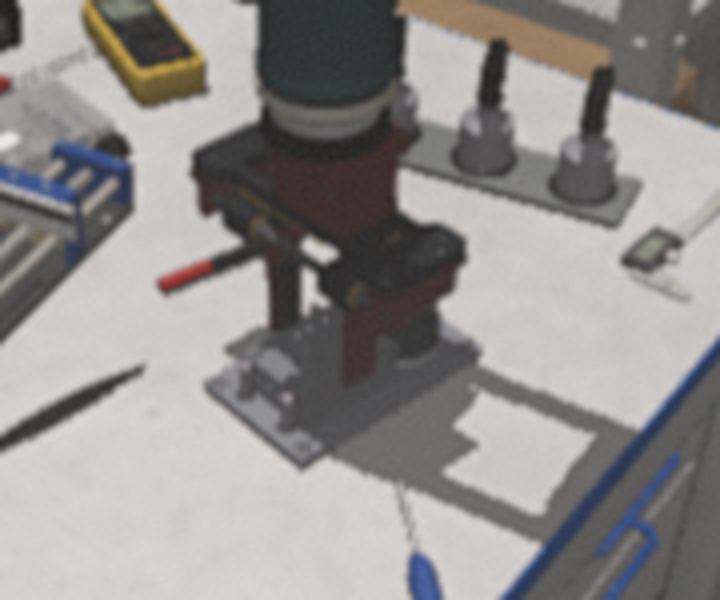

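```bash
python3 - <<'E'
from h import *
c=fx(.0032,.0222)
manip.move_straight([*c,.0345],vel=.03)
print('dn',manip.move_straight([*c,.0225],vel=.03,threshold=6));s=st('laid');print(tof(s['position']))
manip.command_gripper(.82);st('open')
print('dn',manip.move_straight([*c,.0135],vel=.04,threshold=6));st('low')
manip.command_gripper(.5);s=st('closed');print(tof(s['position']))
print('+y',manip.move_straight([*fx(.0032,.030),.0135],vel=.015,threshold=8));s=st();print(tof(s['position']))
E
```

```text
dn True
laid t 11.95 p [0.4824 0.1041 0.0247] F [-0.2 -0.1 -1.3] M [-0.02 -0.05 -0.02] w 0.677
[0.00289587 0.02211165]
open t 12.38 p [0.4827 0.1041 0.0254] F [-0.5 -0.1  0.4] M [-0.01 -0.05  0.02] w 0.822
dn False
low t 12.82 p [0.4823 0.1041 0.0131] F [-0.7  0.4  0.3] M [-0.01 -0.04 -0.02] w 0.824
closed t 13.18 p [0.4827 0.1041 0.0136] F [ 0.4  0.7 -0.7] M [-0.05 -0.06  0.03] w 0.681
[0.00324941 0.02222203]
+y True
 t 13.47 p [0.4829 0.1054 0.0135] F [-0.9 -0.9  4.2] M [-0.27 -0.11  0.05] w 0.679
[0.00311336 0.02351554]
```

```bash
python3 - <<'E'
from h import *
s=manip.state();f=tof(s['position'])
print('+x',manip.move_straight([*fx(.011,f[1]),.0135],vel=.015,threshold=8));s=st();g=tof(s['position']);print(g)
print('+y',manip.move_straight([*fx(g[0]-.0003,f[1]+.004),.0135],vel=.015,threshold=8));s=st();print(tof(s['position']))
manip.command_gripper(.78);s=st('open')
p=s['position'];manip.move_straight([p[0],p[1],.12],vel=.2)
manip.reach([.47,-.10,.25],Q(-1.4))
a=manip.snapshot('top');b=manip.snapshot('scene');np.save('t1.npy',a);np.save('s1.npy',b);st()
save(a,'l_t',(250,165,350,265),7);save(b,'l_s',(260,170,350,250),8)
E
```

```text
+x True
 t 13.84 p [0.4841 0.105  0.0135] F [-0.9  0.3  4.8] M [-0.02 -0.09 -0.07] w 0.684
[0.0043935 0.0234173]
+y True
 t 14.06 p [0.484  0.1053 0.0135] F [-0.1 -1.4  4.4] M [-0.23 -0.19  0.09] w 0.681
[0.00426822 0.02367394]
open t 14.44 p [0.4835 0.1052 0.0131] F [ 0.2 -0.9 -0.3] M [ 0.01 -0.08  0.04] w 0.779
 t 16.18 p [ 0.4694 -0.0988  0.2486] F [-0.7  0.4  0.3] M [ 0.03 -0.03 -0.02] w 0.777
```

View pics/l_t.png

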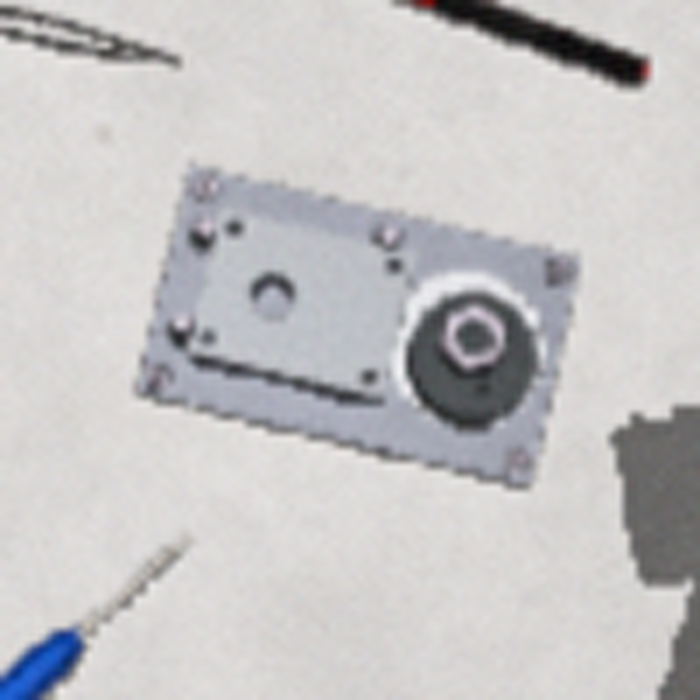

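View pics/l_s.png

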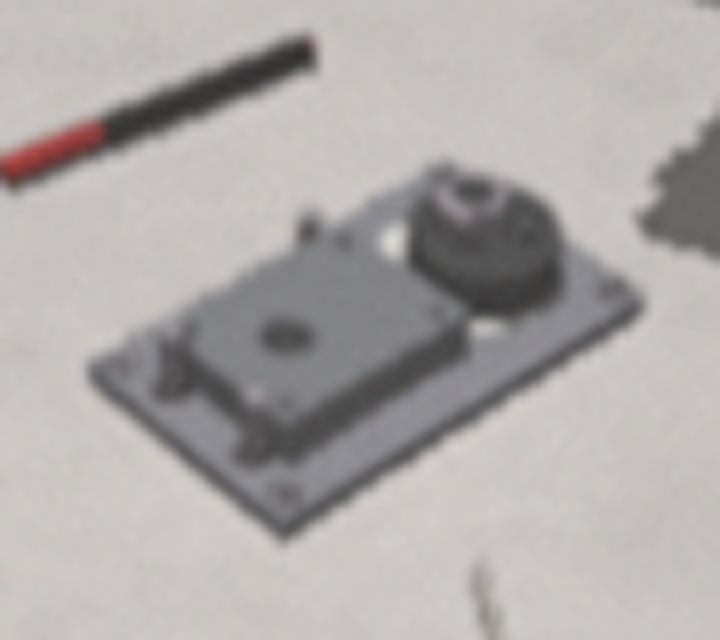

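```bash
cat > f2.py <<'E'
from h import *
import sys
T=np.load('t1.npy');S=np.load('s1.npy')
def hexa(r,z,n=25):
    a=np.arange(7)*np.pi/3;V=np.c_[r*np.cos(a),r*np.sin(a)]
    P=np.vstack([V[i]+(V[i+1]-V[i])*np.linspace(0,1,n)[:,None] for i in range(6)]);return np.c_[P,np.full(len(P),z)]
def circ(r,z):
    a=np.linspace(0,2*np.pi,100);return np.c_[r*np.cos(a),r*np.sin(a),np.full(100,z)]
rob=np.array([.4838,.1052])
for cam,im in(('top',T),('scene',S)):
    p,v=fit([cam],[im],edges(.06,.08,.028),[.481,.105,-.206],rng=.005);print(cam,'panel',p.round(4),round(v,2));off=rob-p[:2]
    pf,v=fit([cam],[im],edges(.096,.164,.01),[.475,.083,-.206]);print(cam,'fixture',pf.round(4))
    for r,z in((.01386,.044),(.0125,.044)):
        q,v=fit([cam],[im],hexa(r,z),[*(np.array(fx(0,-.046))-off*.5),-.2],rng=.006,ryaw=.3,s=.6);print(cam,'nut',r,q.round(4),round(v,2),'corrected',(q[:2]+off).round(4),'dyaw',round(q[2]-pf[2],3))
    d,v=fit([cam],[im],circ(.026,.03),[*(q[:2]-[.004,0]),0],rng=.006);print(cam,'disc',d[:2].round(4),'corr',(d[:2]+off).round(4), 'off rel nut',tof(d[:2]-q[:2]+FX).round(4),'off',off)
    print(' nest->pivot in fixture frame',(R2@(q[:2]-p[:2])).round(4))
E
python3 f2.py
```

```text
top panel [ 0.4819  0.0991 -0.2038] -6.94
top fixture [ 0.4749  0.0807 -0.2085]
top nut 0.01386 [ 0.4681  0.0368 -0.161 ] -10.62 corrected [0.47   0.0429] dyaw 0.047
top nut 0.0125 [ 0.4681  0.0377 -0.006 ] -10.45 corrected [0.47   0.0438] dyaw 0.203
top disc [0.461  0.0366] corr [0.4629 0.0427] off rel nut [-0.0067 -0.0025] off [0.00191525 0.0061097 ]
 nest->pivot in fixture frame [-0.001  -0.0629]
scene panel [ 0.4859  0.1036 -0.1863] -7.19
scene fixture [ 0.4751  0.086  -0.2039]
scene nut 0.01386 [0.4788 0.0382 0.1096] -7.95 corrected [0.4767 0.0398] dyaw 0.313
scene nut 0.0125 [0.4657 0.0319 0.1149] -7.73 corrected [0.4636 0.0335] dyaw 0.319
scene disc [0.466  0.0359] corr [0.4639 0.0375] off rel nut [-0.0005  0.0041] off [-0.00213864  0.00158786]
 nest->pivot in fixture frame [-0.0051 -0.0744]
```

```bash
cat > ov.py <<'E'
from h import *
exec(open('f2.py').read().split("rob=")[0].split("import sys")[1])
K=7
def draw(im,cam,F,nx,ny,py,px_,ang,crop,name):
    I=cv2.resize(im,None,fx=K,fy=K,interpolation=cv2.INTER_CUBIC)
    def dr(P,col):
        u,v=pxs(cam,place(P,*F))
        for a,b in zip(u,v): cv2.circle(I,(int((a+.5)*K),int((b+.5)*K)),1,col,-1)
    sh=lambda P,x,y:P+np.array([x,y,0])
    dr(edges(.096,.164,.01),(255,0,0))
    dr(sh(edges(.06,.08,.028),nx,ny),(0,160,0))
    for x,y in((nx-.02,ny+.044),(nx+.02,ny+.044),(nx+.034,ny-.028)):
        dr(sh(circ(.004,.036),x,y),(255,0,255));dr(sh(circ(.004,.010),x,y),(0,0,255))
    H=place(hexa(.01386,.044),0,0,-ang);dr(sh(H,px_,py),(255,0,0));dr(sh(place(hexa(.01386,.030),0,0,-ang),px_,py),(255,200,0))
    dr(sh(circ(.026,.03),px_-.005*np.cos(ang),py+.005*np.sin(ang)),(0,255,255))
    u0,v0,u1,v1=crop;cv2.imwrite('pics/'+name+'.png',I[v0*K:v1*K,u0*K:u1*K,::-1])
if __name__=='__main__':
    draw(np.load('t1.npy'),'top',(.4749,.0807,-.2085),0,.024,-.0465,0,0,(262,180,342,240),'ot1')
    draw(np.load('s1.npy'),'scene',(.4751,.0860,-.2039),0,.024,-.0465,0,0,(265,175,350,242),'os1')
E
python3 ov.py
```

```text
(no output)
```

View pics/ot1.png

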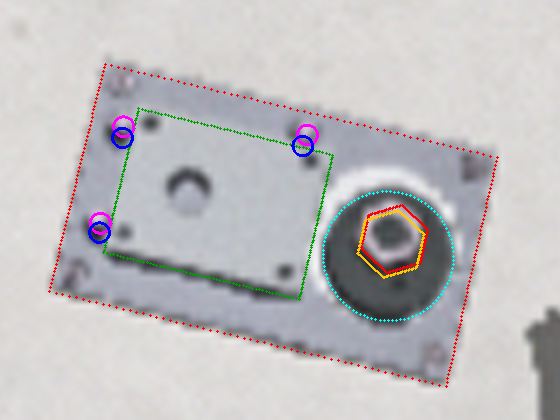

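View pics/os1.png

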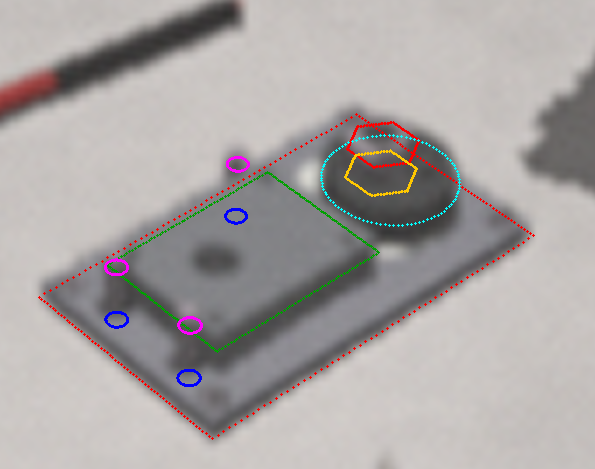

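```bash
cat > f3.py <<'E'
from h import *
T=np.load('top0.npy');S=np.load('scene0.npy')
tp=(.5283,-.1782,.1731)
K=6
def ovl(im,cam,sets,crop,name):
    I=cv2.resize(im,None,fx=K,fy=K,interpolation=cv2.INTER_CUBIC)
    for P,col in sets:
        u,v=pxs(cam,P)
        for a,b in zip(u,v): cv2.circle(I,(int((a+.5)*K),int((b+.5)*K)),1,col,-1)
    u0,v0,u1,v1=crop;cv2.imwrite('pics/'+name+'.png',I[v0*K:v1*K,u0*K:u1*K,::-1])
a=np.linspace(0,2*np.pi,80)
sl=lambda z:np.c_[.021*np.cos(a),.021*np.sin(a),np.full(80,z)]
ts=[(place(edges(.236,.062,.008),*tp),(255,0,0))];ss=[]
for i,k in enumerate((-.08,0,.08)):
    p=[tp[0]+k*np.cos(tp[2]),tp[1]+k*np.sin(tp[2])]
    pc,v=fit(['top'],[T],np.vstack([sl(.042)]),[*p,0],rng=.005,s=.7)
    q,v2=fit(['top'],[T],edges(.016,.046,.103),[*p,tp[2]],rng=.006,ryaw=.25,s=.7)
    q2,v3=fit(['top','scene'],[T,S],edges(.016,.046,.103),[*p,tp[2]],rng=.006,ryaw=.25,s=.7)
    print(i,np.round(p,4),'sleeve',pc[:2].round(4),'handle',q.round(4),round(v2,2),'both',q2.round(4),round(v3,2))
    ts+=[(place(edges(.016,.046,.103),*q),(0,255,0)),(place(sl(.042),*pc),(0,0,255)),(place(sl(.008),*p,0),(255,255,0))]
    ss+=[(place(edges(.016,.046,.103),*q),(0,255,0)),(place(edges(.016,.046,.103),*q2),(255,0,0)),(place(sl(.008),*p,0),(255,255,0))]
ovl(T,'top',ts,(365,145,435,245),'ott');ovl(S,'scene',ss,(295,115,395,195),'ots')
E
python3 f3.py
```

```text
0 [ 0.4495 -0.192 ] sleeve [ 0.4451 -0.2003] handle [ 0.4487 -0.1904  0.3342] -10.56 both [ 0.4493 -0.1899  0.3358] -18.89
1 [ 0.5283 -0.1782] sleeve [ 0.5235 -0.1834] handle [ 0.5268 -0.1769  0.4154] -10.52 both [ 0.5274 -0.1762  0.4155] -19.47
2 [ 0.6071 -0.1644] sleeve [ 0.6072 -0.1736] handle [ 0.6045 -0.1629  0.5116] -10.57 both [ 0.6053 -0.162   0.5014] -20.08
```

View pics/ott.png

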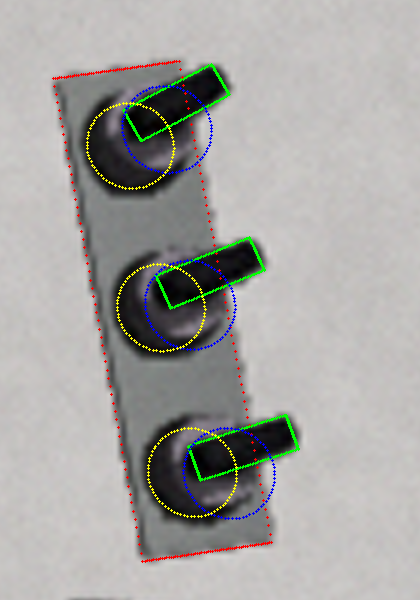

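View pics/ots.png

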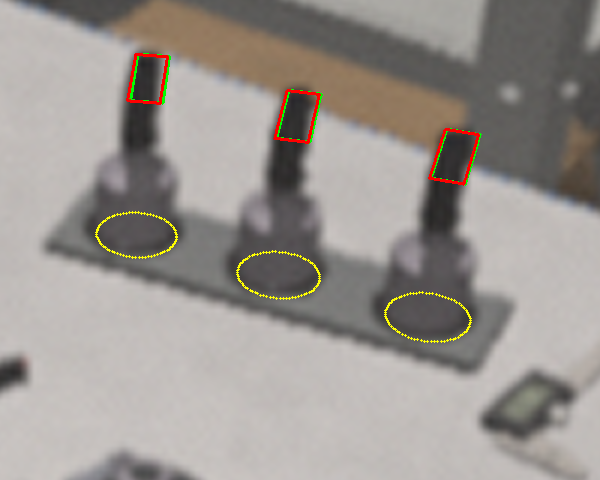

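```bash
cat > f4.py <<'E'
from h import *
from f2h import hexa,circ
ims={'top':(np.load('t1.npy').astype(float)+np.load('top0.npy'))/2,'scene':(np.load('s1.npy').astype(float)+np.load('scene0.npy'))/2}
G={k:gmag(v,.6) for k,v in ims.items()}
def sc(cam,P):
    u,w=pxs(cam,P);return np.mean(np.sqrt(map_coordinates(G[cam],[w,u],order=1)))
for cams in(['top'],['scene'],['top','scene']):
  for zz in (.044,.041):
    res=[]
    for a in np.arange(-.3,.31,.05):
        def f(p):
            H=place(hexa(.01386,zz),p[0],p[1],FT-a)
            d=place(np.array([[-.005*np.cos(a),.005*np.sin(a),0]]),0,0,FT)[0]
            D=circ(.026,.03)+[p[0]+d[0],p[1]+d[1],0]
            return -sum(sc(c,H)+sc(c,D) for c in cams)
        b=min((f((x,y)),x,y) for x in np.arange(.462,.4761,.001) for y in np.arange(.029,.0431,.001))
        r=minimize(f,b[1:],method='Nelder-Mead',options=dict(initial_simplex=np.array(b[1:])+np.array([[0,0],[.0005,0],[0,.0005]])))
        res.append((round(a,2),round(-r.fun,2),*r.x.round(4)))
    print(cams,zz,*res,sep='\n  ')
E
python3 - <<'E'
s=open('f2.py').read();i=s.index('def hexa');j=s.index('rob=')
open('f2h.py','w').write('from h import *\n'+s[i:j])
E
python3 f4.py; python3 -c "
from h import *
save(np.load('t1.npy'),'nt',(300,195,336,232),16);save(np.load('s1.npy'),'ns',(305,185,335,215),18)"
```

```text
['top']
  0.044
  (np.float64(-0.3), np.float64(21.37), np.float64(0.4674), np.float64(0.0369))
  (np.float64(-0.25), np.float64(21.44), np.float64(0.4674), np.float64(0.0367))
  (np.float64(-0.2), np.float64(21.48), np.float64(0.4674), np.float64(0.0367))
  (np.float64(-0.15), np.float64(21.46), np.float64(0.4674), np.float64(0.0366))
  (np.float64(-0.1), np.float64(21.42), np.float64(0.4673), np.float64(0.0365))
  (np.float64(-0.05), np.float64(21.34), np.float64(0.4673), np.float64(0.0363))
  (np.float64(-0.0), np.float64(21.24), np.float64(0.4673), np.float64(0.0363))
  (np.float64(0.05), np.float64(21.14), np.float64(0.4673), np.float64(0.0362))
  (np.float64(0.1), np.float64(21.02), np.float64(0.4673), np.float64(0.0362))
  (np.float64(0.15), np.float64(20.88), np.float64(0.4672), np.float64(0.0361))
  (np.float64(0.2), np.float64(20.74), np.float64(0.467), np.float64(0.0359))
  (np.float64(0.25), np.float64(20.58), np.float64(0.467), np.float64(0.0358))
  (np.float64(0.3), np.float64(20.43), np.float64(0.467), np.float64(0.0357))
['top']
  0.041
  (np.float64(-0.3), np.float64
[... 4528 characters left out ...]
-0.1), np.float64(35.48), np.float64(0.468), np.float64(0.0362))
  (np.float64(-0.05), np.float64(35.45), np.float64(0.4679), np.float64(0.0361))
  (np.float64(-0.0), np.float64(35.39), np.float64(0.4678), np.float64(0.036))
  (np.float64(0.05), np.float64(35.31), np.float64(0.4678), np.float64(0.0359))
  (np.float64(0.1), np.float64(35.21), np.float64(0.4677), np.float64(0.0358))
  (np.float64(0.15), np.float64(35.1), np.float64(0.4676), np.float64(0.0358))
  (np.float64(0.2), np.float64(34.97), np.float64(0.4675), np.float64(0.0356))
  (np.float64(0.25), np.float64(34.83), np.float64(0.4675), np.float64(0.0356))
  (np.float64(0.3), np.float64(34.68), np.float64(0.4675), np.float64(0.0354))
```

View pics/nt.png

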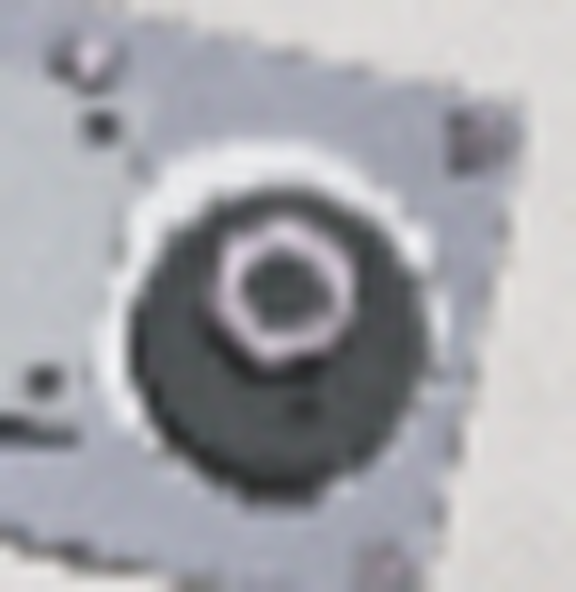

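View pics/ns.png

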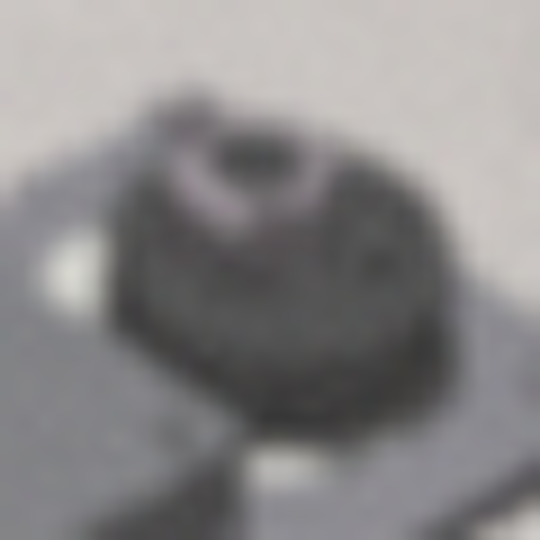

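```bash
cat >> h.py <<'E'
DR=[(.4493,-.1899,.336),(.5274,-.1762,.4155),(.6053,-.1620,.503)]
NUT=np.array([.4690,.0360]); NYAW=-.106
ZM=.0583
def grab(i,open_=.6):
    x,y,t=DR[i]
    manip.reach([x,y,.16],Q(t)); 
    s=manip.state()
    if abs(s['width']-open_)>.05: manip.command_gripper(open_)
    h=manip.move_straight([x,y,.008+ZM],vel=.12,threshold=8);s=st('at handle %s'%h)
    manip.command_gripper(.0);s=st('gripped')
    manip.move_straight([x,y,.135],vel=.15);st('lifted')
def tryn(dx=0,dy=0,dyaw=0,z0=.106,th=6,vel=.04):
    p=NUT+[dx,dy]
    h=manip.move_straight([*p,z0],rot=Q(NYAW+dyaw),vel=.1)
    h=manip.move_straight([*p,.0875],vel=vel,threshold=th);s=st('try %.4f %.4f %.2f hit %s'%(dx,dy,dyaw,h));return s
E
python3 - <<'E'
from h import *
grab(0)
manip.reach([*NUT,.135],Q(NYAW));st('over nut')
a=manip.snapshot('scene');b=manip.snapshot('top');np.save('s2.npy',a);np.save('t2.npy',b)
s=tryn()
save(manip.snapshot('scene'),'try0',(260,100,400,240),4);save(b,'ab0',(250,150,390,260),4)
E
```

```text
at handle False t 19.27 p [ 0.4497 -0.1901  0.0667] F [-0.3  0.5 -1.1] M [-0.05 -0.1  -0.02] w 0.601
gripped t 19.93 p [ 0.4493 -0.1899  0.0663] F [ 0.5  0.2 -0.5] M [ 0.04 -0.19  0.02] w 0.181
lifted t 20.54 p [ 0.4487 -0.1896  0.1345] F [-0.5 -0.  -3.1] M [ 0.03 -0.08 -0.01] w 0.179
over nut t 21.45 p [0.4687 0.0356 0.1343] F [ 0.1 -0.4 -2.8] M [-0.05 -0.1  -0.01] w 0.183
try 0.0000 0.0000 0.00 hit True t 22.27 p [0.4703 0.0357 0.1017] F [ 0.9 -0.4  2.3] M [-0.12 -0.11 -0.01] w 0.18
```

View pics/try0.png

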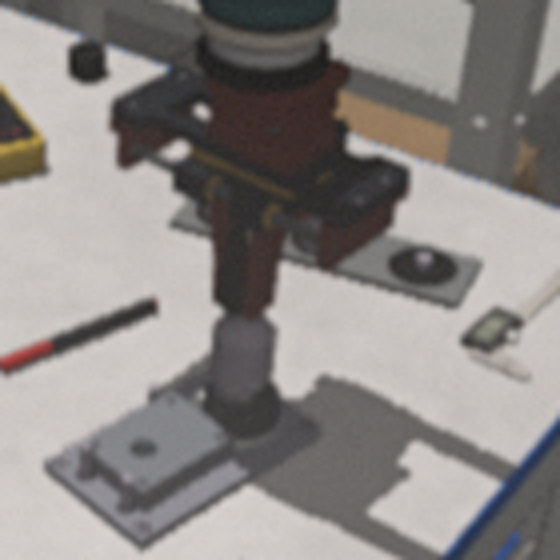

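```bash
python3 -c "
from h import *
a=np.load('s2.npy');save(a,'s2',(260,100,400,240),4)"
```

```text
(no output)
```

View pics/s2.png

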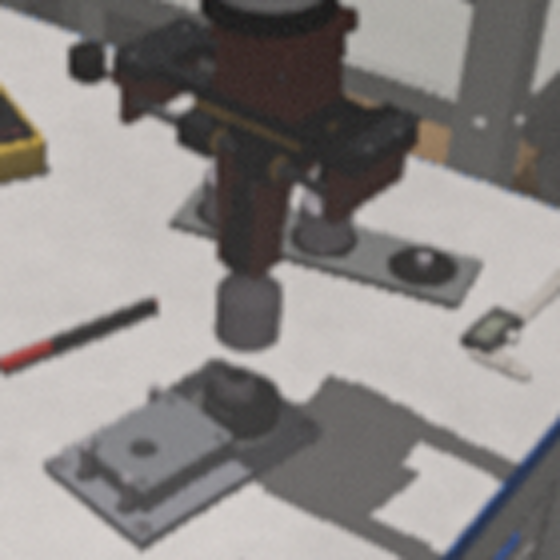

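```bash
python3 - <<'E'
from h import *
for d in [(.0015,0,0),(.0015,0,.12),(.0015,0,-.12),(.0015,.0015,0),(.0015,-.0015,0)]:
    s=tryn(*d,z0=.1035,vel=.05)
    if s['position'][2]<.097: break
E
```

```text
try 0.0015 0.0000 0.00 hit True t 22.77 p [0.4707 0.0359 0.1008] F [-0.3 -1.1  2. ] M [-0.15  0.04  0.04] w 0.182
try 0.0015 0.0000 0.12 hit True t 23.25 p [0.4707 0.0359 0.1003] F [-0.1 -0.1  0.9] M [-0.13 -0.15  0.04] w 0.18
try 0.0015 0.0000 -0.12 hit True t 23.86 p [0.4709 0.0359 0.0997] F [ 0.5 -0.1  1.6] M [-0.11 -0.11 -0.01] w 0.182
try 0.0015 0.0015 0.00 hit True t 24.35 p [0.471  0.0374 0.099 ] F [0.1 0.5 1.6] M [-0.18 -0.1   0.01] w 0.182
try 0.0015 -0.0015 0.00 hit True t 24.83 p [0.471  0.0343 0.0982] F [-0.4 -0.6  1.2] M [-0.11 -0.15  0.02] w 0.185
```

```bash
python3 - <<'E'
from h import *
s=tryn(.0010,0,0,z0=.1005,vel=.02,th=4)
z=s['position'][2]
for k,(dx,dy,w) in enumerate([(.001,0,.15),(.001,0,-.15),(.0025,0,0),(.001,.0015,0),(-.0005,0,0),(.001,-.0015,0)]):
    manip.move_straight([*(NUT+[dx,dy]),z-.001],rot=Q(NYAW+w),vel=.015 if k>1 else .004);s=st('%s'%((dx,dy,w),))
    if s['position'][2]<z-.0025: break
E
```

```text
try 0.0010 0.0000 0.00 hit True t 25.39 p [0.47   0.036  0.0981] F [-0.2  0.5  5.3] M [-0.01 -0.    0.01] w 0.184
(0.001, 0, 0.15) t 25.8 p [0.4713 0.0359 0.0981] F [-0.9  0.3  8.8] M [0.07 0.1  0.06] w 0.181
(0.001, 0, -0.15) t 26.25 p [0.4713 0.0358 0.0981] F [-1.2 -0.2  7.9] M [-0.15  0.14  0.03] w 0.178
(0.0025, 0, 0) t 26.55 p [0.4728 0.0358 0.0981] F [-1.6  0.3  8.4] M [-0.05  0.23 -0.01] w 0.179
(0.001, 0.0015, 0) t 26.84 p [0.472  0.0371 0.0982] F [ 0.8 -1.9  6.8] M [-0.26 -0.13  0.06] w 0.185
(-0.0005, 0, 0) t 27.13 p [0.4706 0.0359 0.0981] F [ 1.5 -0.6  6.6] M [ 0.11 -0.38 -0.1 ] w 0.182
(0.001, -0.0015, 0) t 27.43 p [0.4711 0.0349 0.0981] F [-0.3  2.4  8.6] M [ 0.59  0.1  -0.03] w 0.183
```

```bash
cat >> h.py <<'E'
def putback(i,zslip=0):
    s=manip.state();p=s['position']
    manip.move_straight([p[0],p[1],.135],vel=.15)
    x,y,t=DR[i]
    manip.reach([x,y,.10],Q(t))
    h=manip.move_straight([x,y,.0625-zslip],vel=.04,threshold=5);st('back %s'%h)
    manip.command_gripper(.6);st('open')
    manip.move_straight([x,y,.16],vel=.2)
E
sed -i 's/^NUT=.*/NUT=np.array([.4708,.0360]); NYAW=-.106/' h.py
python3 - <<'E'
from h import *
putback(0,zslip=.003)
grab(1)
save(manip.snapshot('scene'),'pb',(290,80,420,210),5)
manip.reach([*NUT,.12],Q(NYAW))
s=tryn(vel=.02,th=5,z0=.106)
save(manip.snapshot('scene'),'try1',(260,100,400,240),4)
E
```

```text
back True t 29.59 p [ 0.4489 -0.1896  0.0626] F [0.  0.4 3.3] M [-0.08 -0.14  0.04] w 0.181
open t 30.33 p [ 0.448  -0.189   0.0621] F [-0.2 -0.4  1. ] M [-0.04 -0.08 -0.01] w 0.606
at handle False t 32.33 p [ 0.5277 -0.1765  0.0669] F [-0.8 -0.2  0.3] M [ 0.01 -0.13  0.01] w 0.601
gripped t 32.98 p [ 0.5275 -0.1761  0.0663] F [0.7 0.4 0.2] M [ 0.06 -0.14  0.01] w 0.179
lifted t 33.59 p [ 0.5269 -0.176   0.1345] F [-0.6  0.3 -2.1] M [-0.   -0.08  0.06] w 0.182
try 0.0000 0.0000 0.00 hit True t 35.25 p [0.4714 0.0358 0.1019] F [-1.1  0.3  6.6] M [-0.02  0.12 -0.01] w 0.184
```

View pics/pb.png

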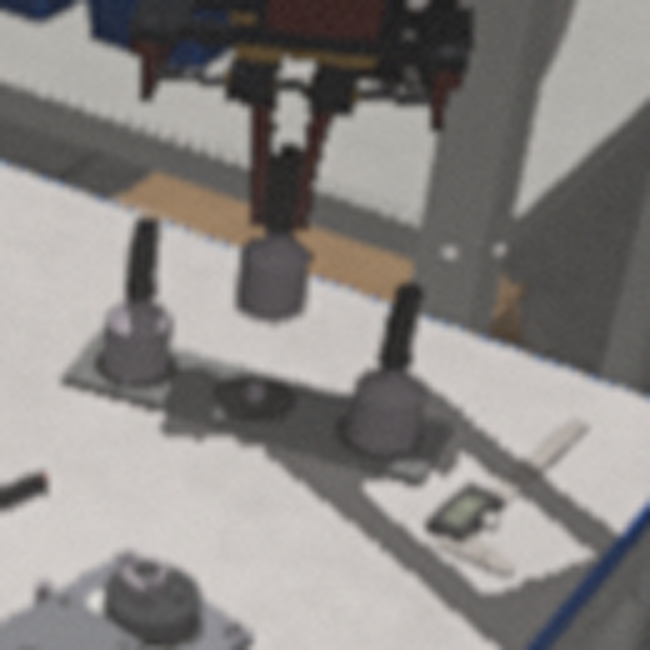

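View pics/try1.png

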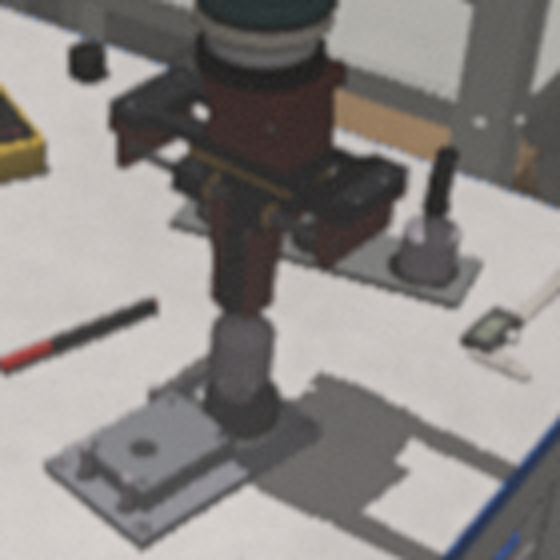

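```bash
python3 - <<'E'
from h import *
z=manip.state()['position'][2]
for k,(dx,dy,w) in enumerate([(0,0,.2),(0,0,-.2),(.002,0,0),(0,.002,0),(-.002,0,0),(0,-.002,0)]):
    manip.move_straight([*(NUT+[dx,dy]),z-.001],rot=Q(NYAW+w),vel=.015 if k>1 else .003);s=st('%s'%((dx,dy,w),))
    if s['position'][2]<z-.0025: break
E
```

```text
(0, 0, 0.2) t 35.65 p [0.4723 0.036  0.1019] F [-0.6  0.1  6.9] M [ 0.08 -0.01  0.02] w 0.186
(0, 0, -0.2) t 36.2 p [0.4719 0.0359 0.1018] F [-0.9 -1.   6.4] M [ 0.01  0.23 -0.01] w 0.179
(0.002, 0, 0) t 36.55 p [0.4741 0.036  0.1019] F [-1.3  0.3  7.1] M [0.01 0.15 0.05] w 0.182
(0, 0.002, 0) t 36.89 p [0.4724 0.0379 0.1017] F [ 1.3 -0.2  6.5] M [-0.16 -0.33 -0.01] w 0.179
(-0.002, 0, 0) t 37.23 p [0.4705 0.0362 0.1018] F [1.8 1.1 8. ] M [ 0.25 -0.39  0.01] w 0.18
(0, -0.002, 0) t 37.58 p [0.4713 0.0347 0.1018] F [-1.2  2.6 12.6] M [0.81 0.25 0.03] w 0.179
```

```bash
python3 - <<'E'
from h import *
z=.1018
done=False
for (dx,dy,w) in [(0,.003,0),(0,.0055,0),(-.002,.004,0),(-.002,.001,0),(-.0035,.002,0)]:
    manip.move_straight([*(NUT+[dx,dy]),z-.001],rot=Q(NYAW+w),vel=.015);s=st('%s'%((dx,dy,w),))
    if s['position'][2]<z-.0015: break
E
```

```text
(0, 0.003, 0) t 38.06 p [0.4701 0.0393 0.1004] F [ 0.3  0.6 -1.3] M [ 0.11 -0.14  0.01] w 0.182
(0, 0.0055, 0) t 38.38 p [0.4705 0.0416 0.1006] F [ 0.7  0.  -2.7] M [-0.06 -0.07 -0.02] w 0.182
(-0.002, 0.004, 0) t 38.69 p [0.4688 0.0399 0.1008] F [-0.1 -1.2 -2.5] M [-0.06 -0.07 -0.01] w 0.179
(-0.002, 0.001, 0) t 39.04 p [0.4689 0.0376 0.1009] F [ 0.4  6.1 -0.4] M [ 1.22 -0.08  0.03] w 0.182
(-0.0035, 0.002, 0) t 39.31 p [0.4682 0.038  0.1011] F [2.4 3.3 0.2] M [ 0.72 -0.66  0.02] w 0.179
```

```bash
python3 - <<'E'
from h import *
z=.1008
manip.move_straight([*(NUT+[0,.0045]),z],vel=.03)
for (dx,dy,w) in [(0,.0045,0),(0,.0055,0.0),(.0015,.0045,0),(0.,.0045,.1),(0.,.0045,-.1)]:
    manip.move_straight([*(NUT+[dx,dy]),.101],rot=Q(NYAW+w),vel=.03)
    h=manip.move_straight([*(NUT+[dx,dy]),.0885],vel=.025,threshold=6);s=st('%s %s'%((dx,dy,w),h))
    if s['position'][2]<.094: break
E
```

```text
(0, 0.0045, 0) True t 40.33 p [0.4706 0.0405 0.0892] F [-1.1  0.2  6.1] M [-0.08  0.07 -0.02] w 0.18
```

```bash
python3 - <<'E'
from h import *
p=NUT+[0,.0045]
for w in (-.15,-.3,-.45):
    manip.move_straight([*p,.0888],rot=Q(NYAW+w),vel=.003);s=st('%s'%w)
save(manip.snapshot('scene'),'turn1',(260,140,360,240),6)
save(manip.snapshot('top'),'turn1t',(270,170,350,250),6)
E
```

```text
-0.15 t 40.88 p [0.4712 0.0405 0.0892] F [-1.9  0.4  6.4] M [-0.04  0.29 -0.01] w 0.178
-0.3 t 41.18 p [0.4714 0.0405 0.0892] F [-0.9  1.1  6.2] M [-0.01  0.26  0.01] w 0.18
-0.45 t 41.48 p [0.4718 0.0404 0.0892] F [ 0.5 -0.8  5.7] M [-0.19  0.07  0.  ] w 0.179
```

View pics/turn1.png

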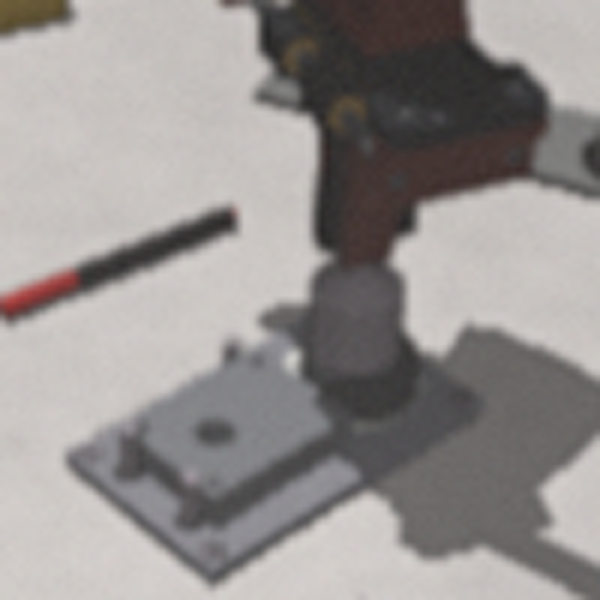

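View pics/turn1t.png

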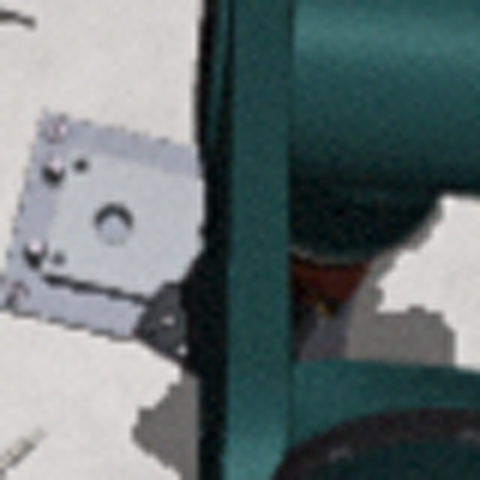

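```bash
sed -i 's/^NUT=.*/NUT=np.array([.4706,.0405]); NYAW=-.106/' h.py
python3 - <<'E'
from h import *
p=manip.state()['position']
manip.move_straight([p[0],p[1],.125],vel=.2)
x,y,t=DR[1]
manip.reach([x,y,.085],Q(t))
np.save('t3.npy',manip.snapshot('top'));np.save('s3.npy',manip.snapshot('scene'))
h=manip.move_straight([x,y,.0655],vel=.06,threshold=5);st('back %s'%h)
manip.command_gripper(.45)
manip.move_straight([x,y,.12],vel=.25)
x,y,t=DR[2]
manip.reach([x,y,.13],Q(t))
h=manip.move_straight([x,y,.0663],vel=.15,threshold=8);st('at %s'%h)
manip.command_gripper(0.);st('grip')
manip.move_straight([x,y,.125],vel=.2)
manip.reach([*NUT,.108],Q(NYAW));st('over')
h=manip.move_straight([*NUT,.0885],vel=.03,threshold=6);s=st('try %s'%h)
save(np.load('t3.npy'),'n3',(270,170,350,250),6);save(manip.snapshot('scene'),'try2',(260,100,400,240),4)
E
```

```text
back True t 43.61 p [ 0.5276 -0.1756  0.0656] F [1.4 0.1 0.1] M [ 0.08 -0.3   0.03] w 0.179
at False t 45.54 p [ 0.6045 -0.1621  0.0662] F [0.7 0.9 0.8] M [ 0.   -0.1  -0.02] w 0.448
grip t 46.03 p [ 0.6059 -0.1621  0.067 ] F [0.3 1.  4.5] M [ 0.   -0.13  0.04] w 0.18
over t 47.44 p [0.4712 0.0401 0.1075] F [ 1.1 -0.5 -2.6] M [-0.03 -0.1  -0.02] w 0.176
try True t 48.03 p [0.4706 0.0403 0.0898] F [-0.5  0.7  7.4] M [-0.1   0.09 -0.03] w 0.182
```

View pics/n3.png

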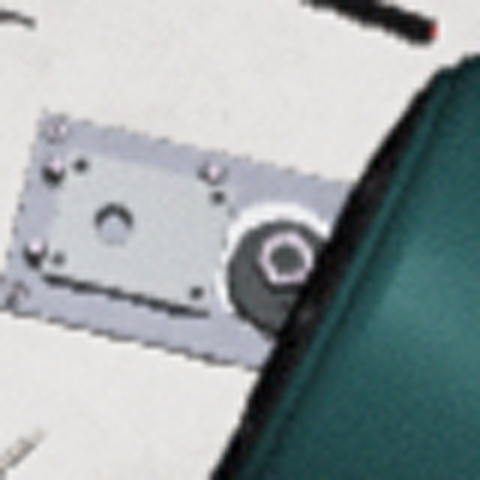

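View pics/try2.png

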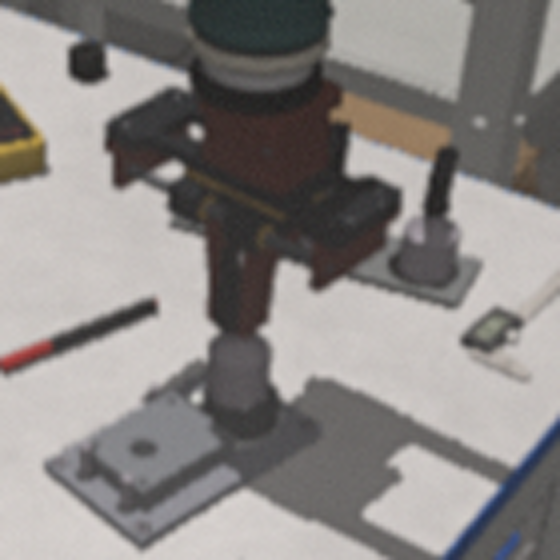

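```bash
cat > turn.py <<'E'
from h import *
import json,sys
def run(yaws,e=.0035,z=.0888,init=False):
    try: D=json.load(open('turn.json'))
    except Exception: D={'corr':[0,0]}
    u=lambda y:e*np.array([-np.sin(y),np.cos(y)])
    A=NUT-u(NYAW);c=np.array(D['corr'])
    for w in yaws:
        p=A+u(w)+c
        manip.move_straight([*p,z],rot=Q(w),vel=.004)
        F=[];M=[]
        for _ in range(3):
            s=manip.state();F.append(s['wrist_force']);M.append(s['torque']);manip.pause(.03)
        F=np.mean(F,0);M=np.mean(M,0)
        print(round(w,3),'t',round(s['t'],2),'p-cmd mm',((np.array(s['position'][:2])-p)*1e3).round(1),'z',round(s['position'][2],4),'F',F.round(1),'M',M.round(2))
        c=c+F[:2]*.6/8000
        json.dump({'corr':c.tolist(),'yaw':w},open('turn.json','w'))
        if np.hypot(*F[:2])>20: print('BIG');break
E
python3 - <<'E'
from turn import *
run([-.2,-.35,-.5,-.65])
save(manip.snapshot('scene'),'tn1',(260,140,360,240),6)
E
```

```text
-0.2 t 48.65 p-cmd mm [ 1.2 -0.2] z 0.0898 F [-1.  -0.  10.4] M [-0.2   0.28 -0.04]
-0.35 t 49.05 p-cmd mm [ 1.6 -0.2] z 0.0898 F [-1.2 -0.5  9.7] M [-0.19  0.09 -0.01]
-0.5 t 49.45 p-cmd mm [ 1.8 -0.3] z 0.0898 F [ 0.2 -0.6  8.8] M [-0.14  0.04 -0.03]
-0.65 t 49.85 p-cmd mm [ 1.9 -0.2] z 0.0898 F [-0.2 -0.5  9.3] M [-0.13  0.06  0.01]
```

View pics/tn1.png

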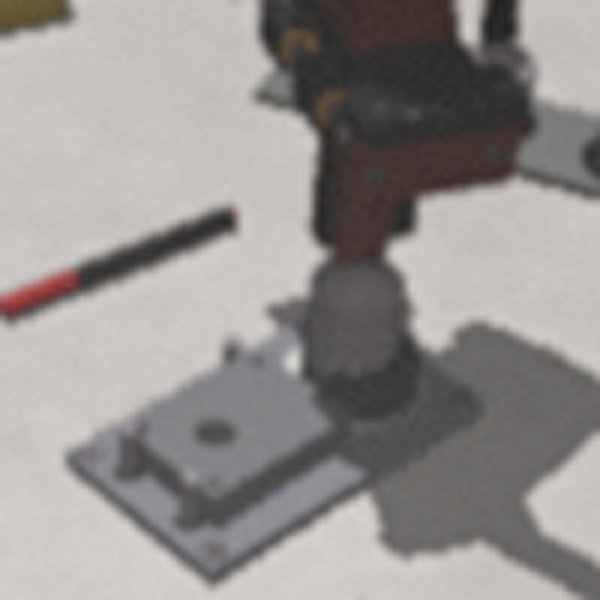

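```bash
python3 - <<'E'
from h import *
a=np.load('t1.npy')[195:232,300:326];b=np.load('t3.npy')[195:232,300:326]
f=lambda x:cv2.resize(x,None,fx=15,fy=15,interpolation=cv2.INTER_CUBIC)
save(np.hstack([f(a),f(b)]),'cmp')
c=np.load('s1.npy')[180:220,295:345];d=np.load('s3.npy')[180:220,295:345]
f=lambda x:cv2.resize(x,None,fx=8,fy=8,interpolation=cv2.INTER_CUBIC)
save(np.hstack([f(c),f(d)]),'cmps')
E
```

```text
(no output)
```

View pics/cmp.png

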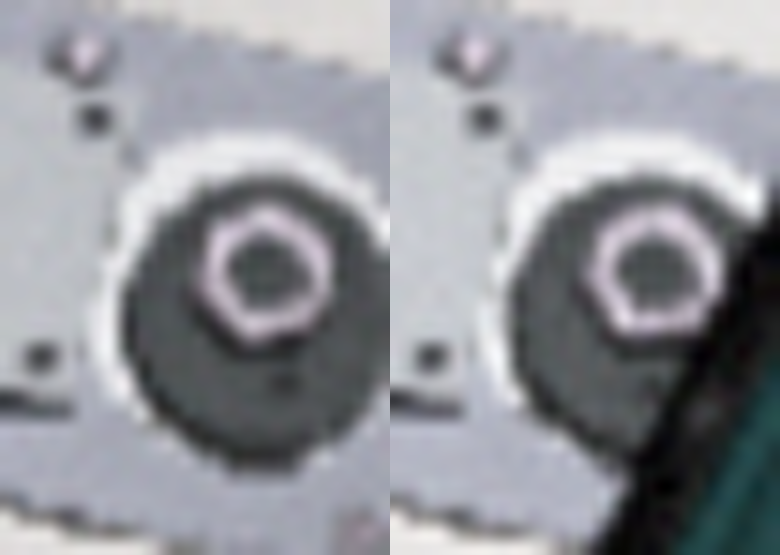

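View pics/cmps.png

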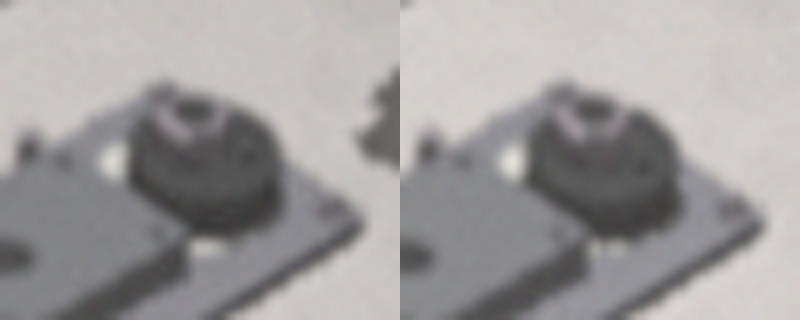

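```bash
python3 - <<'E'
from turn import *
run([-.8,-.95])
b=manip.snapshot('scene')
save(b,'tn2',(260,140,360,240),6)
f=lambda x:cv2.resize(x,None,fx=8,fy=8,interpolation=cv2.INTER_CUBIC)
save(np.hstack([f(np.load('s3.npy')[180:220,295:345]),f(b[180:220,295:345])]),'cmps2')
E
```

```text
-0.8 t 50.3 p-cmd mm [ 1.8 -0.3] z 0.0898 F [-0.1  0.1  9.2] M [-0.14  0.1  -0.01]
-0.95 t 50.7 p-cmd mm [ 1.8 -0.3] z 0.0898 F [-0.1 -0.2  8.6] M [-0.13  0.06  0.02]
```

View pics/cmps2.png

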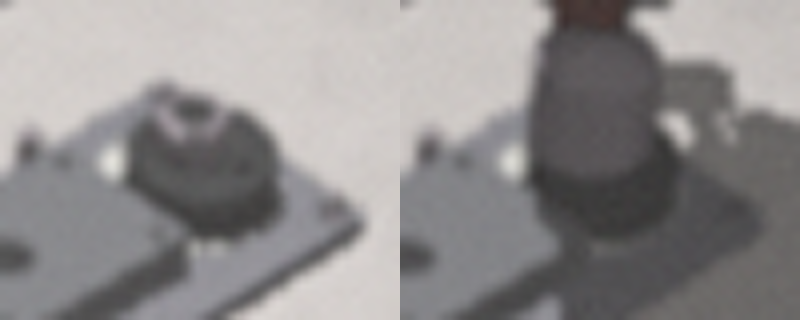

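View pics/tn2.png

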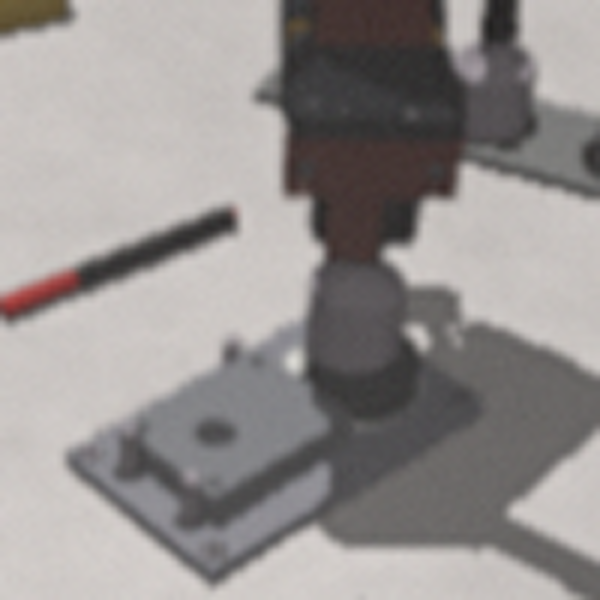

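```bash
python3 - <<'E'
import cv2,numpy as np
L=[cv2.imread('pics/%s.png'%n)[300:440,260:440] for n in('turn1','tn1','tn2')]
L=[cv2.convertScaleAbs(cv2.resize(x,None,fx=1.45,fy=1.45,interpolation=cv2.INTER_CUBIC),alpha=1.8) for x in L]
s=cv2.imread('pics/cmps.png')  # s1|s3 8x from (295,180)
cv2.imwrite('pics/tri.png',np.hstack(L))
for n in('turn1','tn1','tn2'):
    x=cv2.imread('pics/%s.png'%n)[:,:,1]
    for r in (352,360,368): print(n,r,x[r,276:324:4].tolist())
E
```

```text
turn1 352 [138, 144, 156, 172, 178, 169, 134, 94, 75, 72, 79, 83]
turn1 360 [137, 150, 170, 196, 202, 182, 138, 93, 74, 70, 77, 81]
turn1 368 [132, 142, 157, 176, 178, 158, 121, 83, 68, 67, 73, 74]
tn1 352 [136, 143, 153, 172, 185, 181, 149, 107, 82, 74, 77, 82]
tn1 360 [136, 150, 171, 198, 212, 201, 156, 103, 78, 74, 80, 83]
tn1 368 [133, 142, 159, 184, 196, 185, 141, 90, 66, 67, 78, 79]
tn2 352 [137, 144, 153, 170, 185, 188, 172, 134, 97, 79, 76, 80]
tn2 360 [137, 150, 170, 198, 215, 209, 186, 142, 100, 75, 70, 75]
tn2 368 [133, 142, 156, 180, 196, 193, 170, 126, 86, 60, 55, 62]
```

View pics/tri.png

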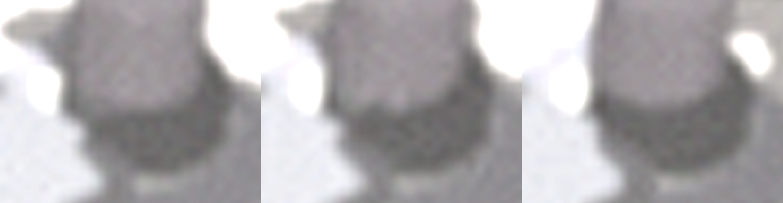

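```bash
python3 - <<'E'
from h import *
p=manip.state()['position']
manip.move_straight([p[0],p[1],.115],vel=.25)
x,y,t=DR[2]
manip.reach([x,y,.085],Q(t));st()
b=manip.snapshot('top');np.save('t4.npy',b)
f=lambda x:cv2.resize(x,None,fx=15,fy=15,interpolation=cv2.INTER_CUBIC)
save(np.hstack([f(np.load('t3.npy')[195:232,300:326]),f(b[195:232,300:326])]),'cmp4')
E
```

```text
t 52.59 p [ 0.6046 -0.1614  0.0844] F [ 0.2  0.9 -2.4] M [ 0.01 -0.09 -0.02] w 0.181
```

View pics/cmp4.png

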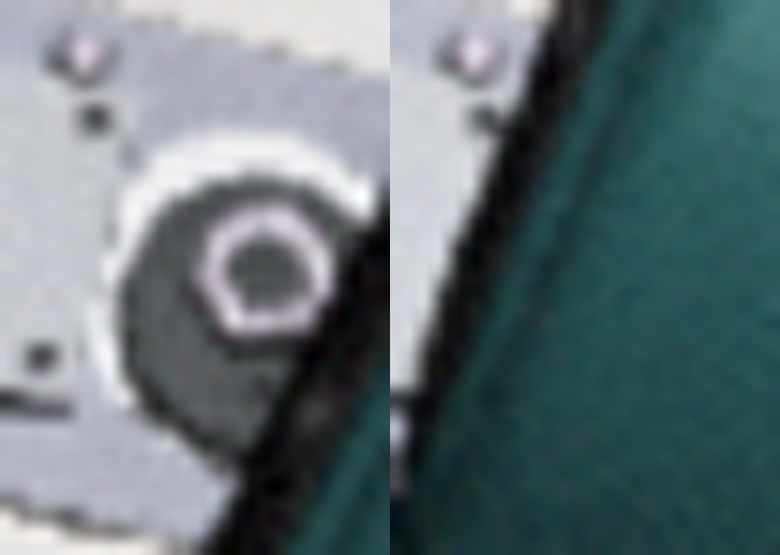

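```bash
python3 - <<'E'
from h import *
b=manip.snapshot('scene');np.save('s4.npy',b)
f=lambda x:cv2.resize(x,None,fx=11,fy=11,interpolation=cv2.INTER_CUBIC)
save(np.vstack([np.hstack([f(np.load(n)[182:209,305:338]) for n in ('s1.npy','s3.npy')]),np.hstack([f(b[182:209,305:338])]*2)]),'cmp5')
E
```

```text
(no output)
```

View pics/cmp5.png

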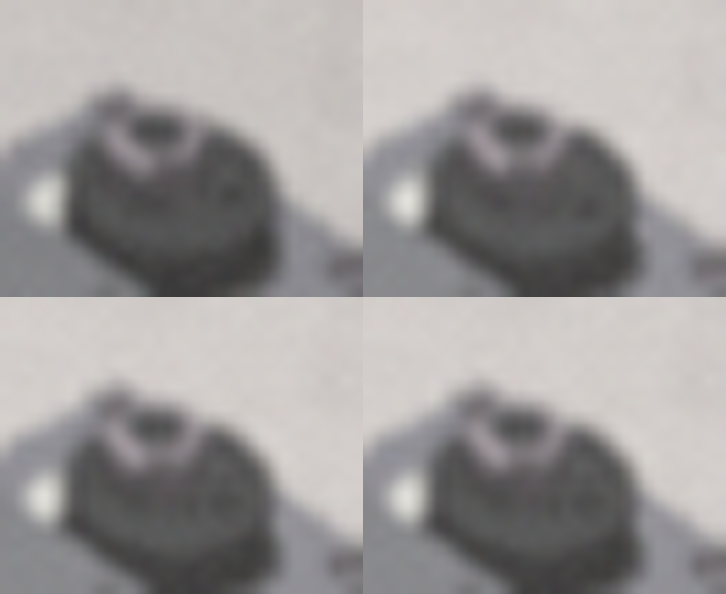

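```bash
rm -f turn.json; python3 - <<'E'
from h import *
x,y,t=DR[2]
h=manip.move_straight([x,y,.0660],vel=.06,threshold=5);st('back2 %s'%h)
manip.command_gripper(.45)
manip.move_straight([x,y,.112],vel=.25)
x,y,t=DR[1]
manip.reach([x,y,.112],Q(t))
h=manip.move_straight([x,y,.0663],vel=.15,threshold=8)
manip.command_gripper(0.);st('grip')
manip.move_straight([x,y,.115],vel=.2)
e=.0035;u=lambda w:e*np.array([-np.sin(w),np.cos(w)])
w=-.38;p=NUT-u(NYAW)+u(w)
manip.reach([*p,.107],Q(w));st('over')
h=manip.move_straight([*p,.0885],vel=.035,threshold=6);s=st('seat %s'%h)
E
```

```text
back2 True t 53.04 p [ 0.6055 -0.1616  0.0662] F [ 0.8 -0.2  1.7] M [-0.03 -0.28 -0.02] w 0.179
grip t 55.32 p [ 0.528  -0.1764  0.067 ] F [-0.4  1.   5.2] M [ 0.09 -0.07  0.03] w 0.18
over t 56.8 p [0.4714 0.04   0.1063] F [-0.6 -0.3 -1.8] M [ 0.03 -0.04  0.01] w 0.181
seat True t 57.29 p [0.4715 0.0399 0.0898] F [-1.2  0.7  4.9] M [ 0.06  0.12 -0.02] w 0.184
```

```bash
python3 - <<'E'
from turn import *
run([-.55,-.75,-.95])
b=manip.snapshot('scene');np.save('s5.npy',b)
f=lambda x:cv2.resize(x,None,fx=9,fy=9,interpolation=cv2.INTER_CUBIC)
save(np.hstack([f(np.load('s4.npy')[180:222,300:342]),f(b[180:222,300:342])]),'cmp6')
print(manip.state()['tau'])
E
```

```text
-0.55 t 57.93 p-cmd mm [-0.3 -0.3] z 0.0897 F [-5.3 -0.7 16.5] M [-0.18  1.11  0.01]
-0.75 t 58.38 p-cmd mm [ 0.  -0.1] z 0.0898 F [-4.   0.1 16.6] M [-0.    0.98 -0.03]
-0.95 t 58.83 p-cmd mm [ 0.2 -0.1] z 0.0897 F [-4.6  0.7 15.6] M [ 0.06  0.92 -0.04]
[-2.97799436e-01 -3.60513747e+01 -1.72995096e+01 -1.53845327e-02
 -1.74141269e+00 -4.32145572e-02]
```

View pics/cmp6.png

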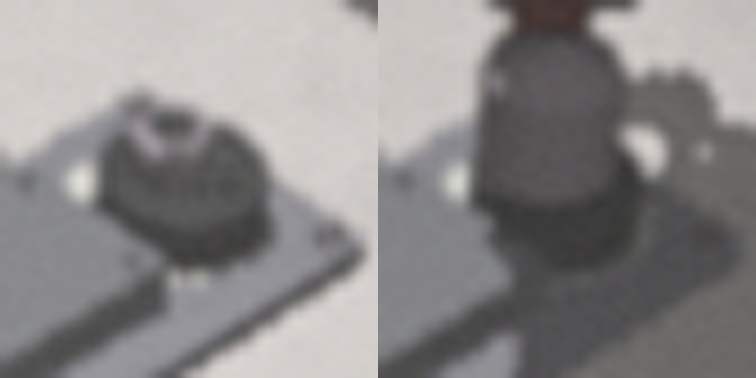

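```bash
python3 - <<'E'
from turn import *
run([-1.2,-1.4],z=.0892)
b=manip.snapshot('scene');np.save('s6.npy',b)
f=lambda x:cv2.resize(x,None,fx=9,fy=9,interpolation=cv2.INTER_CUBIC)
save(np.hstack([f(np.load('s4.npy')[180:222,300:342]),f(b[180:222,300:342])]),'cmp7')
save(b,'s6',(220,100,400,250),4)
E
```

```text
-1.2 t 59.38 p-cmd mm [ 0.4 -0.1] z 0.0898 F [-2.5  0.2 10.1] M [ 0.13  0.59 -0.05]
-1.4 t 59.83 p-cmd mm [ 0.5 -0. ] z 0.0898 F [-2.2  0.6  9.8] M [ 0.17  0.54 -0.03]
```

View pics/cmp7.png

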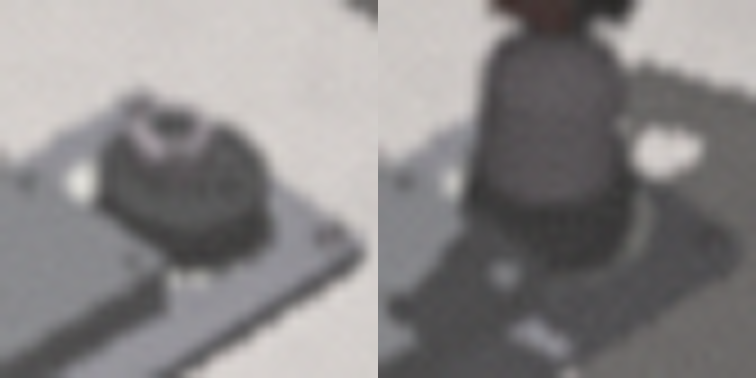

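View pics/s6.png

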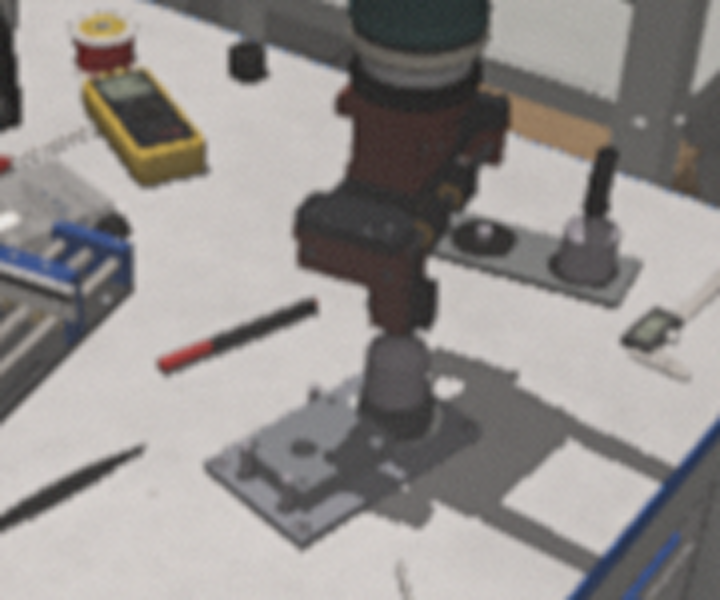

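```bash
python3 - <<'E'
from turn import *
for w in (-1.5,-1.56,-1.62):
    run([w],z=.0889);s=manip.state();print(round(s['tau'][5],3),np.round(s['joints'][5],3))
E
```

```text
-1.5 t 60.24 p-cmd mm [ 0.7 -0. ] z 0.0898 F [-3.   0.9 13.1] M [ 0.19  0.66 -0.02]
-0.02 1.433
-1.56 t 60.59 p-cmd mm [ 0.8 -0.1] z 0.0898 F [-2.   0.8 12.3] M [0.17 0.59 0.01]
-0.006 1.493
-1.62 t 60.94 p-cmd mm [ 0.9 -0.1] z 0.0898 F [-1.7  0.2 12.5] M [0.1  0.51 0.07]
0.037 1.552
```

```bash
python3 - <<'E'
from turn import *
for w in (-1.67,-1.72,-1.77):
    run([w],z=.0889);s=manip.state();print(round(s['tau'][5],3),np.round(s['joints'][5],3),np.round(s['eef_rot'],4), 2*np.arctan2(s['eef_rot'][1],s['eef_rot'][0]))
b=manip.snapshot('scene');save(b,'s7',(260,150,350,225),8)
E
```

```text
-1.67 t 61.29 p-cmd mm [ 1.  -0.2] z 0.0898 F [-2.1 -0.2 11.8] M [0.14 0.51 0.09]
0.09 1.602 [-6.712e-01  7.413e-01 -7.000e-04  7.000e-04] 4.61324035424657
-1.72 t 61.64 p-cmd mm [ 1.2 -0.2] z 0.0898 F [-1.9  0.3 11.2] M [0.15 0.42 0.13]
0.129 1.651 [-0.6525  0.7578 -0.0008  0.0008] 4.563356517027723
-1.77 t 61.99 p-cmd mm [ 1.3 -0.2] z 0.0898 F [-1.1  0.2 11.4] M [0.16 0.38 0.2 ]
0.166 1.701 [-0.6334  0.7738 -0.0008  0.0008] 4.513481328024347
```

View pics/s7.png

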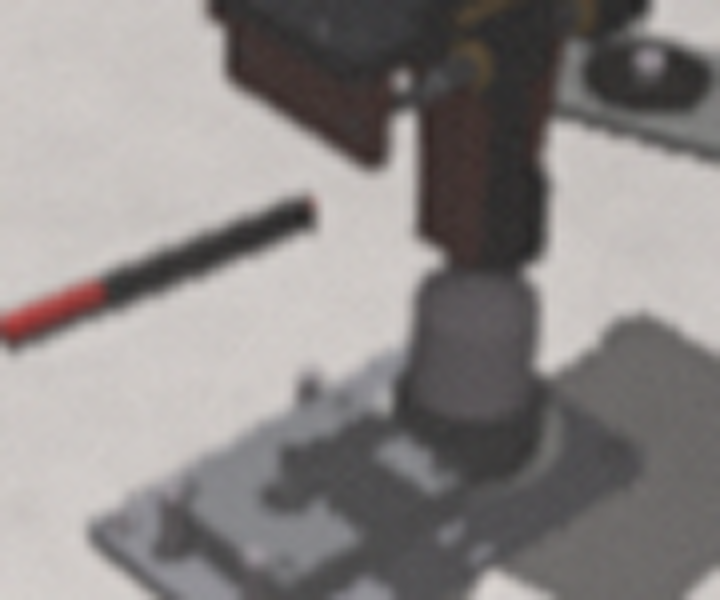

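```bash
python3 - <<'E'
from turn import *
for w in (-1.81,-1.84):
    run([w],z=.0889);s=manip.state();print(round(s['tau'][5],3))
b=manip.snapshot('scene');np.save('s8.npy',b);save(cv2.convertScaleAbs(b,alpha=1.7),'s8',(265,170,340,230),10)
E
```

```text
-1.81 t 62.39 p-cmd mm [ 1.3 -0.2] z 0.0898 F [-1.4 -0.5 11.3] M [0.14 0.36 0.22]
0.228
-1.84 t 62.74 p-cmd mm [ 1.4 -0.2] z 0.0898 F [-1.2  0.5 10.9] M [0.17 0.31 0.3 ]
0.29
```

View pics/s8.png

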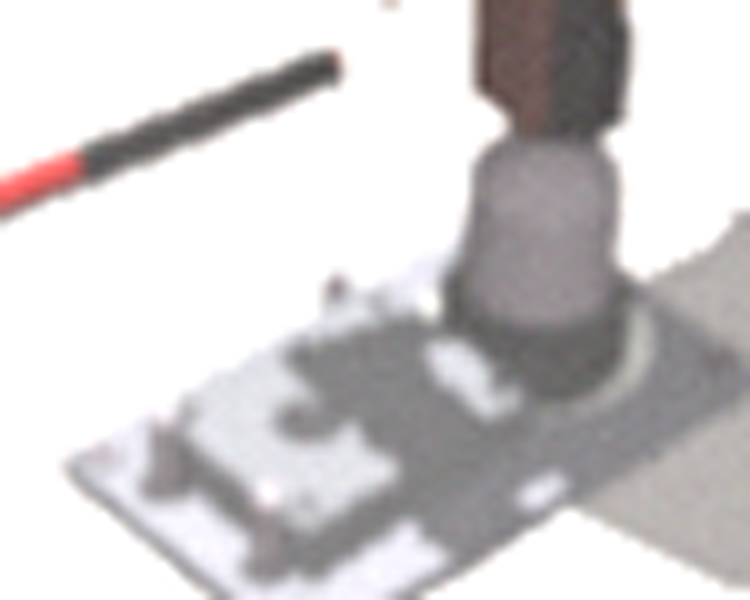

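```bash
python3 - <<'E'
from h import *
manip.pause(.2);st('final');manip.close_job()
E
```

```text
final t 63.02 p [0.4726 0.0361 0.0898] F [-2.3  0.3 10.9] M [0.19 0.35 0.31] w 0.181
the job is handed in; nothing more can be done
```

I handed the job in at 63.0 s, with the fitting driver still in the gripper, seated on the nut and holding the clamp tight.

**Panel:** The grey panel lies on top of the other two. I squared all three together between the fingers and pushed them against the pins.

**Drivers:**
- **Post 0:** this driver stopped on top of the nut and went back on its post. I tried it before I had found the true nut centre, about 4 mm further in +y. That it is too small therefore follows partly from the other two results.
- **Post 2:** this driver went fully down, but the disc did not follow when I turned it. It is the one that is too large, and it went back on its post.
- **Post 1:** this driver fits and did the clamping. On its first try I read the near-zero torque as slipping and stood it back. A picture then showed the nut had turned about 0.24 rad, so I took it again.

**Last checks:**
- The driver mouth was about 31 mm above the bench, which is fully seated, with about 11 N down on it.
- The driver was turned about 0.28 rad past the point where torque began to rise. The turning moment rose from about 0 to 0.3 N m and held.
- The last picture showed the disc against the pile, the pile at the pins, and no visible gap.

**Disagreements:**
- While the nut turned freely, the measured torque did not show the stated 0.12 N m of pivot friction.
- I worked out the final disc angle from the wrist angle and the play, about 1.4 to 1.5 rad. I did not measure it directly, and it may be slightly above the expected 1.2 to 1.4 rad.

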